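# Load the reader's sample slide and hold its index plunger drawn

## Robot

A 6-joint arm with a two-finger parallel gripper is mounted at the origin on a cart in front of the work surface, level with it; the furniture and walls round the work are solid. World frame = base frame: x ahead of the robot, y to its left, z up, the work surface at z = 0. Lengths are in m, angles in rad, forces in N, time in s.
With the tool pointing down it reaches from about 0.375 to 0.975 m from the base axis. Payload 3.8 kg.
Tool frame: the origin (TCP) lies between the finger pads; the fingertips stand arm.finger_overhang ahead of it and the grasp point (between the pads) lies 8 mm behind it (arm.finger_overhang is the distance from the TCP to the fingertips, in m); x points along the fingers, y is the direction in which the jaws open and shut, and the axes are right-handed (so a half turn about x gives the same grasp; the last joint's range is limited). The gripper opens to 85 mm and grips with 20 to 120 N. Pads are 22 mm wide; open, the fingers measure 114 mm over their backs; the gripper's body (76 mm by 85 mm) begins 54 mm behind the grasp point. The pads swing forward as they close: fully open they stand 13 mm farther back than shut.
Start: joints at [1.093, 0.264, 1.604, -0, 1.274, -0.037], TCP at [0.288, 0.61, 0.211] pointing down, gripper open.
Joint ranges: [-2.63, 2.63], [-0.94, 2.18], [0.31, 2.57], [-1.31, 4.45], [0, 2.66], [-2.55, 2.55]. Speed limits (rad/s): [2.57, 2.57, 3.14, 3.14, 3.14, 3.14].

## Interface

Orientations are given as a unit quaternion [w, x, y, z].
In Python, from bench import arm gives the robot as it stands.
- The arm moves only by the tool move_arm, never from a script. Its argument "motion" is a list of rows, each an object with "slide": the shift along the tool's x, y, z in cm, a list of three; "rotation": the turn, a rotation vector about the tool's x, y, z in degrees, a list of three. A call has 1 to 10 rows; each row is the pose to reach, as a shift and turn from the pose commanded when the call began, along the tool's axes at that moment; what a row does not reach only later rows make up. A row lasts 1/8 s, in which the tool goes at most 62.5 mm and 10.7 degrees, less where a joint would pass 70% of its speed; a pose out of reach is approached as far as the arm can. A call with a gripper value outside its range is refused whole. "jaw" is the opening in per cent of the stroke, from 0 (shut) to 100 (fully open), set as the call begins (left out, the last holds). The fingers move at their own pace and stop on an object; "force" is the grip in N (left out, the last holds). Time passes only in rows, so rows that repeat a pose let the fingers close. It gives the time, the measured TCP pose, the force and the opening at its end, in the units of the state.
- arm.sense(): the state, without advancing time (a new reading comes with each control period).
- arm.capture(name): name is "scene" or "side" or "wrist"; returns the picture (384x512x3 uint8, red, green, blue); there is no depth.
- arm.calibration(name): a dict with "fx", "fy", "cx", "cy" (pixels), "world_to_cam" (4x4, takes a point from world to camera coordinates); the wrist camera has in their place "mount" (4x4, takes a point from camera to tool coordinates, whose origin is the TCP and whose axes are the tool frame's). Camera axes: x right, y up, looking along -z (the intrinsics and any distortion apply to the point x, -y, -z); pixel columns grow to the right and rows downward; lengths in m; the calibration is good to about 2 mm. A picture is of the moment at which its call begins: read the wrist's pose just before it. calibration takes no time and is no camera call.
- arm.finish_job(): hands the job in, once; it reports no verdict.
The state is a dict: "time": time; "joint_positions": joint angles; "qvel": joint speeds; "joint_torque": joint torques, N m; "position": TCP position; "tool_rot": TCP orientation; "wrist_force": force on the tool from outside, world axes, zero at the start; "torque": the same for the moment, N m; "finger_gap": finger opening in m.
Only numpy, scipy, OpenCV 4.12 (cv2) and the standard library are available. Lean on these libraries where they do the work, as an engineer would, in place of code of your own. Each camera call takes 0.05 s, during which the arm holds its last target.

## Task

Put the blue sample carrier into the pocket of the reader's slide, flat and square with its cut corner in the pocket's filled corner, and let go of it. Then pull the red index plunger straight up as far as it goes and keep it there, so that the sprung slide runs all the way into the reading head without catching on a row stop; finish still holding the plunger fully drawn, because I will then set the row by hand. Leave the other things on the table where they are.

Things in the scene. Friction and masses are not known exactly. Their poses are not given: they have to be found in the camera images.
- carrier: Loose sample carrier, 0.16 kg, left or right of the reader: blue block 72 mm (its x) by 50 mm (its y), 42 mm high, with six capped amber vials that stand 16 mm out of its top; black foot, 6 mm high, 1.5 mm smaller all round; dark grip patches mid-way on the long sides; gripped across the 50 mm. Origin: centre of the underside, z up.
- carrier_key (a point): Point of the carrier's underside, 31 mm along its x and 20 mm along its y from its origin, beside the one vertical corner (+x +y) that is cut off at 45 degrees with 10 mm legs; white dot on top there.
- reader: Bench reader, fixed to the table. Grey base (x -103 to 150 mm, y -112 to 56 mm, top 12 mm above the table), white reading head (x 55 to 147, y -53 to 53, 117 mm high) with a tunnel 86 mm wide, roof 81 mm above the table: a seated carrier passes 5 mm below it, one riding on the pocket's rim does not. Origin: on the table under the pocket as loaded; x into the head.
- pocket (a point): Centre of the pocket's floor on the slide, 18 mm above the table; moves with the slide. x points into the head. The pocket is 76 mm (x) by 54 mm (y): 2 mm of play round the carrier. Its grey walls, 7 to 8 mm thick, rise 8 mm above the floor. The carrier sits with its x along this x.
- pocket_key (a point): Point on the pocket's floor 31 mm along x and 20 mm along y from its centre, beside the +x +y corner that is filled at 45 degrees (white dot on the wall there); carrier_key lies over it when the carrier is seated.
- pull_knob (a point): Red pull knob of the index plunger, upright cylinder 24 mm in diameter, 28 mm high. This point: its middle, 72 mm above the table while seated. It stands at x 15, y -80 mm of the reader, right of the pocket, over an aluminium bracket (34 by 46 mm, top 44 mm above the table; hex collar 18 mm wide up to 51 mm). 43 mm are free between it and the seated carrier.
- index_plunger (a joint): Lift of the plunger: 0 = pin seated, 0.012 m = fully drawn, at its stop. A spring pulls it down with 3 N seated and 6 N drawn, so it drops back when let go. Seated, the 8 mm pin stands 7 mm deep in a hole of the slide's steel index rail and locks the slide.
- slide (a joint): Travel of the slide along the reader's x: 0 to 0.001 = loading position, as at the start; 0.095 m = home in the head. With the pin clear of the rail, a spring of about 5 N draws it home in about 1.5 s. Three holes (row stops at 0.035, 0.055, 0.075 m) catch it if the pin is let down early; there is none at home.
- cup: Bystander: specimen cup with white lid, 55 mm wide, 72 mm high, on the side of the reader where the carrier is not. Origin: underside.
- tube_orange: Bystander: sample tube with orange cap lying on the table, 88 mm long, 17 mm thick.
- marker_black: Bystander: grey marker with black cap lying on the table, 138 mm long.
- bench_timer: Bystander: white countdown timer, 64 by 62 by 22 mm, far right.

How it is judged:
On the way, in this order (a step that is already met when the one before it is completed fails the run):
1. the carrier is seated flat and square in the pocket and let go, the slide still locked in its loading position (horizontal distance between carrier_key and pocket_key below 0.0045 m and z of carrier in the frame of pocket below 0.002 m and angle between carrier's own z axis and vertical below 0.04 rad and angle between the x axis of carrier and the x axis of pocket, either way round below 0.08 rad and contact force between the fingers and carrier below 0.1 N and value of joint slide below 0.004 m and value of joint index_plunger below 0.003 m), for 0.2 s.
2. the plunger is held fully drawn by the fingers (value of joint index_plunger above 0.0095 m and contact force between the fingers and index_plunger above 2 N), for 0.2 s.
At the end, for the whole second after the job is handed in: The fingers hold the knob with the plunger drawn over 9.5 of its 12 mm, the slide is home (over 91 of 95 mm), and the carrier, untouched, still sits in the pocket: key points within 4.5 mm, underside within 2 mm of the floor, tilt under 0.04 rad, turned less than 0.08 rad (all of step 2 and value of joint slide above 0.091 m and horizontal distance between carrier_key and pocket_key below 0.0045 m and z of carrier in the frame of pocket below 0.002 m and angle between carrier's own z axis and vertical below 0.04 rad and angle between the x axis of carrier and the x axis of pocket, either way round below 0.08 rad and contact force between the arm and carrier below 0.1 N); the arm keeps its last pose, push and grip.
It fails at once if a bystander (cup, orange tube, marker, timer) is moved more than 20 mm (distance of any of cup, tube_orange, marker_black, bench_timer from where it was at the start of the episode above 0.02 m).
It also fails if it takes over 45 s, if anything falls off the work surface, if the arm or the gripper's body presses on something with over 40 N, if the wrist force passes 120 N, or if a joint passes its speed limit or range.

## Working session

There is one attempt and no reset: what is moved stays moved. The work goes in short steps, Python scripts to look and compute and a tool call to move; the robot and the scene stay as the last step left them, time stands still between calls to the robot, and variables do not carry over. Pictures are saved under pics/ and viewed, and the job is handed in when it is done.

Besides the shell and the picture viewer there is one more tool, called after ">>>" as name([rows], argument=value, ...), one row to a line, values as JSON. move_arm: Moves the arm, as the interface text tells. Its arguments: {"type":"object","properties":{"motion":{"type":"array","items":{"type":"object","properties":{"slide":{"type":"array","items":{"type":"number"}},"rotation":{"type":"array","items":{"type":"number"}}}}},"jaw":{"type":"number"},"force":{"type":"number"}},"required":["motion"]}

```bash
ls; mkdir -p pics
python3 - <<'E'
from bench import arm
import cv2
s=arm.sense();print(s);print(arm.finger_overhang)
for n in ["scene","side","wrist"]:
    im=arm.capture(n);cv2.imwrite(f"pics/{n}0.png",im[:,:,::-1]);print(n,arm.calibration(n))
E
```

```text
pics
{'time': 0.0, 'joint_positions': array([ 1.09311190e+00,  2.64782159e-01,  1.60543343e+00, -9.20387892e-06,
        1.27366638e+00, -3.68886664e-02]), 'qvel': array([-0.00041383, -0.00090616, -0.00068854, -0.00048244,  0.00069422,
        0.00136614]), 'joint_torque': array([-3.59966807e-04, -5.15117812e+01, -3.67305386e+01, -4.81179086e-05,
        1.30140755e-02, -1.56828509e-05]), 'position': array([0.28762645, 0.60977197, 0.21001043]), 'tool_rot': array([ 0.68979906,  0.15380162,  0.69020496, -0.1553687 ]), 'wrist_force': array([ 0.10118356, -0.97858711, -0.84859931]), 'torque': array([0.03114871, 0.03153706, 0.00047185]), 'finger_gap': 0.08503986162410815}
0.011
scene {'fx': 402.9748692604353, 'fy': 402.9748692604353, 'cx': 257.56912868420204, 'cy': 189.5298272829654, 'world_to_cam': array([[ 0.87602907, -0.48199236, -0.01601317, -0.53310119],
       [ 0.37384995,  0.65775372,  0.65390845, -0.17975246],
       [-0.30464615, -0.57882934,  0.7564042 , -1.2590041 ],
       [ 0.        ,  0.        ,  0.        ,  1.        ]])}
side {'fx': 354.33710001916336, 'fy': 354.33710001916336, 'cx': 258.53491362897495, 'cy': 192.94423750417639, 'world_to_cam': array([[-0.99971494, -0.02383792,  0.00133954,  0.55308507],
       [ 0.01530279, -0.59668271,  0.80233133, -0.1296461 ],
       [-0.01832663,  0.80212312,  0.59687741, -1.06221949],
       [ 0.        ,  0.        ,  0.        ,  1.        ]])}
wrist {'fx': 303.7063861268218, 'fy': 303.7063861268218, 'cx': 255.34596208035012, 'cy': 192.25556223814274, 'mount': array([[ 3.92587074e-04,  3.24930680e-01, -9.45737754e-01,
        -1.62457347e-01],
       [ 9.99998870e-01,  1.24504414e-03,  8.42876015e-04,
         3.70631634e-04],
       [ 1.45136152e-03, -9.45737016e-01, -3.24929824e-01,
        -8.36153128e-02],
       [ 0.00000000e+00,  0.00000000e+00,  0.00000000e+00,
         1.00000000e+00]])}
```

View pics/scene0.png

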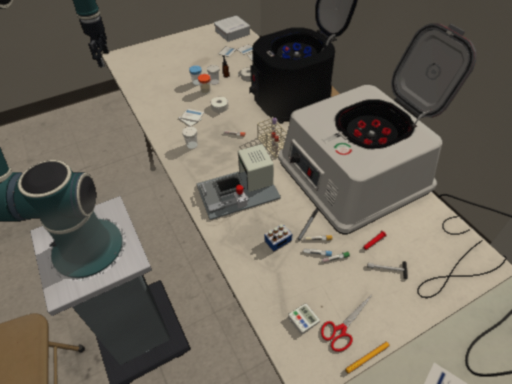

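View pics/side0.png

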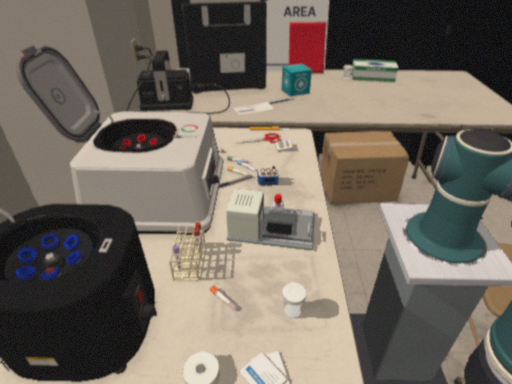

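View pics/wrist0.png

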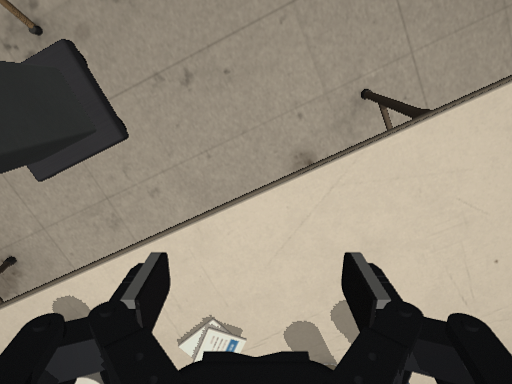

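```bash
cat > h.py <<'E'
from bench import arm
import numpy as np, cv2
from scipy.spatial.transform import Rotation as R
def pose(s=None):
    s=s or arm.sense(); q=s['tool_rot']; T=np.eye(4)
    T[:3,:3]=R.from_quat([q[1],q[2],q[3],q[0]]).as_matrix(); T[:3,3]=s['position']; return T
def cam(name,T=None):
    c=arm.calibration(name)
    c2w = np.linalg.inv(c['world_to_cam']) if name!='wrist' else (pose() if T is None else T)@c['mount']
    return c,c2w
def ray(name,px,z,T=None):
    c,M=cam(name,T); out=[]
    for u,v in np.atleast_2d(px):
        d=M[:3,:3]@np.array([(u-c['cx'])/c['fx'],-(v-c['cy'])/c['fy'],-1]); o=M[:3,3]
        out.append(o+d*(z-o[2])/d[2])
    return np.array(out)
def proj(name,P,T=None):
    c,M=cam(name,T); W=np.linalg.inv(M); P=np.atleast_2d(P)@W[:3,:3].T+W[:3,3]
    return np.c_[c['cx']+c['fx']*P[:,0]/-P[:,2], c['cy']-c['fy']*P[:,1]/-P[:,2]]
E
python3 - <<'E'
from h import *
for n,box in [("scene",(185,135,135,130)),("side",(215,160,120,100))]:
    im=cv2.imread(f"pics/{n}0.png");x,y,w,h=box
    cv2.imwrite(f"pics/{n}0c.png",cv2.resize(im[y:y+h,x:x+w],None,fx=5,fy=5,interpolation=cv2.INTER_CUBIC)[:600,:800])
print(ray("scene",[(240,189)],.072),ray("scene",[(278,235)],.05))
print(ray("side",[(278,200)],.072),ray("side",[(267,172)],.05))
E
```

```text
[[ 0.50052561 -0.08016256  0.072     ]] [[ 0.52412876 -0.28309876  0.05      ]]
[[ 0.49538636 -0.07152621  0.072     ]] [[ 0.52962512 -0.26038239  0.05      ]]
```

View pics/scene0c.png

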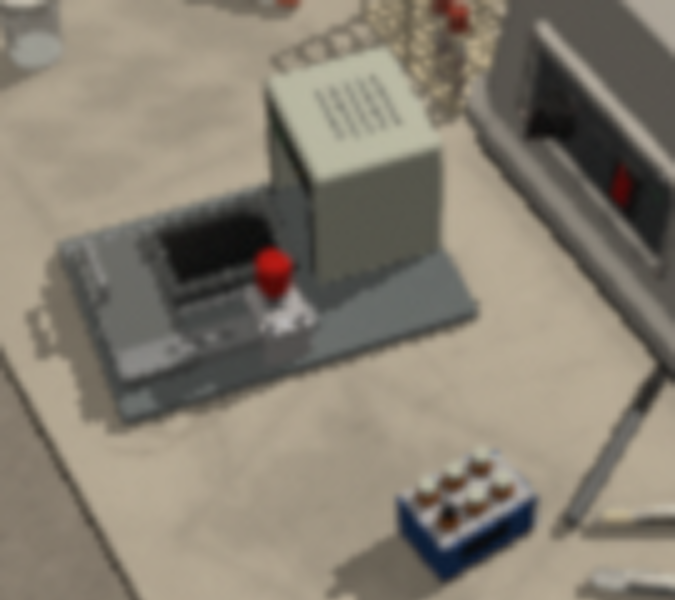

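View pics/side0c.png

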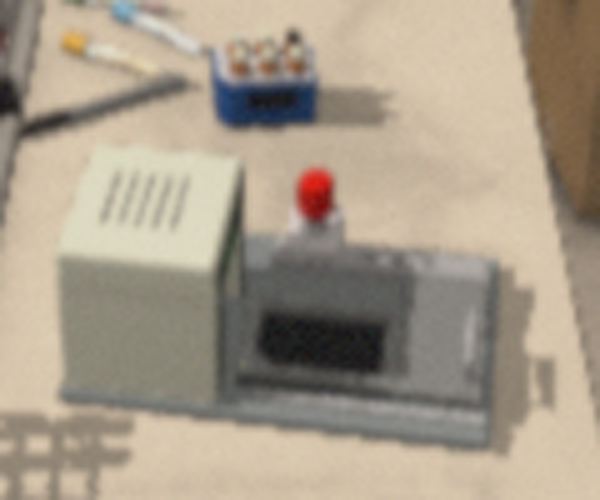

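```bash
cat >> h.py <<'E'
def target(p,yaw_y):
    """tool x down, tool y axis at angle yaw_y (deg) in world xy"""
    a=np.radians(yaw_y); y=np.array([np.cos(a),np.sin(a),0]); x=np.array([0,0,-1.]); z=np.cross(x,y)
    T=np.eye(4);T[:3,:3]=np.c_[x,y,z];T[:3,3]=p;return T
def rel(T0,T1):
    d=T0[:3,:3].T@(T1[:3,3]-T0[:3,3])*100
    r=R.from_matrix(T0[:3,:3].T@T1[:3,:3]).as_rotvec(degrees=True)
    return np.round(d,2),np.round(r,2)
E
python3 - <<'E'
from h import *
T=pose();print(T.round(3)); print(np.degrees(np.arctan2(T[1,1],T[0,1])))
for a in (90,-90): print(a,rel(T,target([.46,-.2,.28],a)))
E
```

```text
[[-0.001  0.427  0.904  0.288]
 [-0.002  0.904 -0.427  0.61 ]
 [-1.    -0.002 -0.     0.21 ]
 [ 0.     0.     0.     1.   ]]
64.74100576027666
90 (array([ -6.85, -65.91,  50.14]), array([-25.26,  -0.03,   0.1 ]))
-90 (array([ -6.85, -65.91,  50.14]), array([1.5474e+02, 1.4000e-01, 4.0000e-02]))
```

>>> move_arm([
  {"slide": [-7, -61, 47.5], "rotation": [-25.2, 0, 0]},
  {"slide": [-7, -61, 47.5], "rotation": [-25.2, 0, 0]},
  {"slide": [-7, -61, 47.5], "rotation": [-25.2, 0, 0]},
  {"slide": [-7, -61, 47.5], "rotation": [-25.2, 0, 0]},
  {"slide": [-7, -61, 47.5], "rotation": [-25.2, 0, 0]},
  {"slide": [-7, -61, 47.5], "rotation": [-25.2, 0, 0]},
  {"slide": [-7, -61, 47.5], "rotation": [-25.2, 0, 0]},
  {"slide": [-7, -61, 47.5], "rotation": [-25.2, 0, 0]},
  {"slide": [-7, -61, 47.5], "rotation": [-25.2, 0, 0]},
  {"slide": [-7, -61, 47.5], "rotation": [-25.2, 0, 0]},
])

```text
time: 1.4
position: [0.4242, 0.0012, 0.268]
tool_rot: [0.707, 0.0, 0.707, -0.0]
wrist_force: [1.2, 0.3, -0.6]
finger_gap: 0.0852
```

>>> move_arm([
  {"slide": [0, 0, 0]},
])

```text
$.motion[0]: bad value
```

Run:
```python
from h import *
s=arm.sense();print(s['time'],s['joint_positions'],s['qvel'].round(3))
T=pose(s);print(T.round(3)); print(rel(T,target([.46,-.15,.28],90)))
im=arm.capture("wrist");cv2.imwrite("pics/w1.png",im[:,:,::-1]);np.save("T1.npy",T)
```

```text
1.4 [-5.61147135e-02 -2.60855876e-01  2.02633027e+00  1.49323099e-04
  1.37526785e+00 -1.62597090e+00] [-1.164e+00  1.440e-01 -1.910e-01  1.000e-03  4.300e-02 -1.155e+00]
[[ 0.001  0.001  1.     0.424]
 [ 0.     1.    -0.001  0.001]
 [-1.     0.     0.001  0.268]
 [ 0.     0.     0.     1.   ]]
(array([ -1.2 , -15.11,   3.59]), array([-0.06,  0.05, -0.01]))
```

>>> move_arm([
  {"slide": [-1, -6, 1.5], "rotation": [0, 0, 0]},
  {"slide": [-1, -11, 3], "rotation": [0, 0, 0]},
  {"slide": [-1, -11, 3], "rotation": [0, 0, 0]},
  {"slide": [-1, -11, 3], "rotation": [0, 0, 0]},
])

```text
time: 1.95
position: [0.4537, -0.1063, 0.2772]
tool_rot: [0.707, 0.001, 0.708, -0.0]
wrist_force: [-1.0, -0.1, -0.4]
finger_gap: 0.0854
```

Run:
```python
from h import *
s=arm.sense();print(s['time'],s['joint_positions'],s['qvel'].round(3))
T=pose(s);print(T.round(3)); print(rel(T,target([.46,-.15,.28],90)))
im=arm.capture("wrist");im=im[:,:,::-1];cv2.imwrite("pics/w1.png",im);cv2.imwrite("pics/w1b.png",cv2.resize(im,(800,600),interpolation=cv2.INTER_CUBIC));np.save("T1.npy",T)
```

```text
1.95 [-2.84214255e-01 -1.75269321e-01  1.94120963e+00  6.92587911e-04
  1.37721723e+00 -1.85340438e+00] [ 0.026 -0.013  0.008  0.002 -0.002 -0.005]
[[-0.001  0.002  1.     0.454]
 [ 0.001  1.    -0.002 -0.106]
 [-1.     0.001 -0.001  0.277]
 [ 0.     0.     0.     1.   ]]
(array([-0.29, -4.36,  0.64]), array([-0.1 , -0.08, -0.06]))
```

View pics/w1b.png

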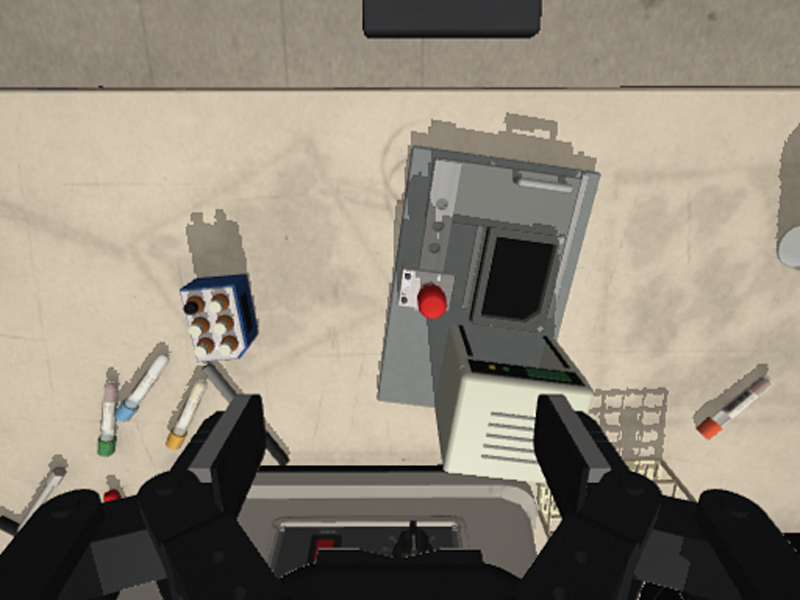

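Run:
```python
from h import *
im=cv2.imread("pics/w1.png")
a=cv2.resize(im[165:240,105:180],(600,600),interpolation=cv2.INTER_CUBIC)
cv2.imwrite("pics/w1c.png",a)
a=cv2.resize(im[85:235,240:390],(600,600),interpolation=cv2.INTER_CUBIC)
cv2.imwrite("pics/w1p.png",a)
```

```text
(no output)
```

View pics/w1c.png

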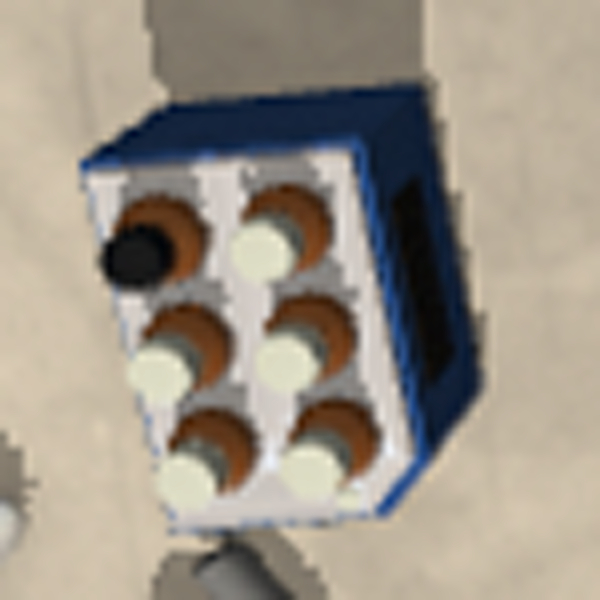

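View pics/w1p.png

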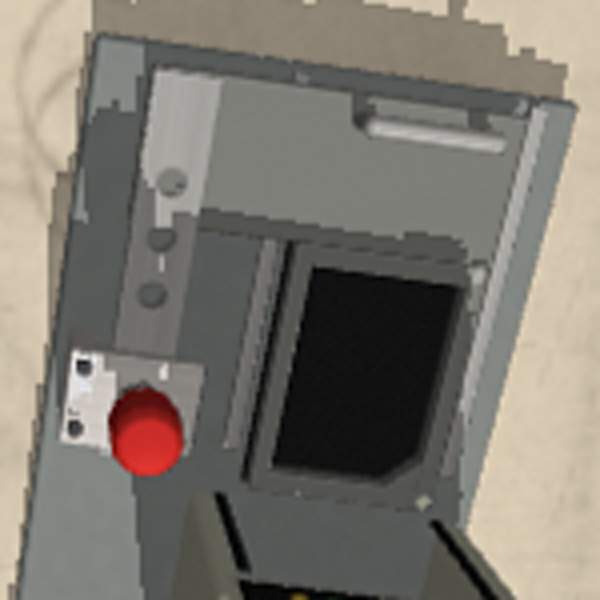

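```bash
cat > fit.py <<'E'
from h import *
from scipy.optimize import least_squares
def fit(T,obj,px,x0,name="wrist"):
    obj=np.array(obj)/1000.;px=np.array(px)
    def W(v):
        c,s=np.cos(v[2]),np.sin(v[2]); return np.c_[v[0]+c*obj[:,0]-s*obj[:,1],v[1]+s*obj[:,0]+c*obj[:,1],obj[:,2]]
    r=least_squares(lambda v:(proj(name,W(v),T)-px).ravel(),x0,loss='soft_l1',x_scale=[.01,.01,.05])
    return r.x,(proj(name,W(r.x),T)-px).round(1)
def crop(pts,off,k): return (np.array(pts,float)+.5)/k-.5+np.array(off)
E
python3 - <<'E'
from fit import *
T=np.load("T1.npy")
x,e=fit(T,[(-36,-25,42),(-36,25,42),(36,15,42),(26,25,42),(36,-25,42)],crop([(88,165),(357,145),(380,515),(415,450),(172,528)],(105,165),8),[.52,-.27,0])
print("carrier",x,np.degrees(x[2]));print(e.tolist())
# reader
obj=[(-103,-112,12),(-103,56,12),(31+0,27-27,26)]
obj=obj[:2]
px=list(crop([(97,35),(577,103)],(240,85),4))
x,e=fit(T,obj,px,[.48,0,0]);print("base",x,np.degrees(x[2]),e.tolist())
print("knob",ray("wrist",crop([(145,410)],(240,85),4),.086,T))
c,s=np.cos(x[2]),np.sin(x[2]);A=np.array([[c,-s],[s,c]])
for o in [(-38,-27,26),(-38,27,26),(38,-27,26),(38,17,26),(28,27,26),(-38,-27,18),(15,-80,86),(15,-80,58),(55,-53,117),(-103,-112,12)]:
    print(o,(proj("wrist",[np.r_[x[:2]+A@np.array(o[:2])/1e3,o[2]/1e3]],T)-(240,85))*4)
E
```

```text
carrier [ 0.52778363 -0.27282611  0.08029434] 4.600526581424534
[[-2.0, -1.1], [0.4, -1.6], [0.4, 0.4], [1.6, 1.6], [-0.9, 0.8]]
base [ 0.49398151  0.00117597 -0.13699922] -7.849477009516256 [[-1.0, -0.1], [1.0, 0.2]]
knob [[ 0.48485564 -0.08109809  0.086     ]]
(-38, -27, 26) [[310.41942309 265.24840291]]
(-38, 27, 26) [[463.65752139 285.83321419]]
(38, -27, 26) [[268.86666126 469.96806998]]
(38, 17, 26) [[387.1850754  484.95050939]]
(28, 27, 26) [[420.16200305 462.96875402]]
(-38, -27, 18) [[305.97546574 260.77417   ]]
(15, -80, 86) [[145.86265151 448.65005723]]
(15, -80, 58) [[140.24601303 420.01461642]]
(55, -53, 117) [[221.68550321 621.09334471]]
(-103, -112, 12) [[91.62064277 33.12053372]]
```

Run:
```python
from h import *
print(rel(pose(),target([.528,-.273,.13],94.6)))
```

```text
(array([ 14.71, -16.72,   7.45]), array([-4.63, -0.06, -0.05]))
```

>>> move_arm([
  {"slide": [4, -6, 2.5], "rotation": [-2, 0, 0]},
  {"slide": [8, -11, 5], "rotation": [-4, 0, 0]},
  {"slide": [12, -15, 7], "rotation": [-4.6, 0, 0]},
  {"slide": [14.7, -16.7, 7.4], "rotation": [-4.6, 0, 0]},
  {"slide": [14.7, -16.7, 7.4], "rotation": [-4.6, 0, 0]},
  {"slide": [14.7, -16.7, 7.4], "rotation": [-4.6, 0, 0]},
])

```text
time: 2.75
position: [0.5284, -0.2723, 0.1313]
tool_rot: [0.707, -0.028, 0.706, 0.029]
wrist_force: [0.1, 0.1, -0.4]
finger_gap: 0.0853
```

Run:
```python
from h import *
s=arm.sense();print(s['time'],s['joint_positions'],s['qvel'].round(3))
T=pose(s);print(T.round(3)); 
im=arm.capture("wrist");im=im[:,:,::-1];cv2.imwrite("pics/w2.png",im);cv2.imwrite("pics/w2b.png",cv2.resize(im,(800,600),interpolation=cv2.INTER_CUBIC));np.save("T2.npy",T)
```

```text
2.75 [-5.18083534e-01  1.75714959e-01  1.86375790e+00  5.58029164e-04
  1.10230830e+00 -2.16993058e+00] [ 0.005 -0.031 -0.017 -0.    -0.003 -0.002]
[[ 0.    -0.081  0.997  0.528]
 [ 0.001  0.997  0.081 -0.272]
 [-1.     0.001  0.     0.131]
 [ 0.     0.     0.     1.   ]]
```

View pics/w2b.png

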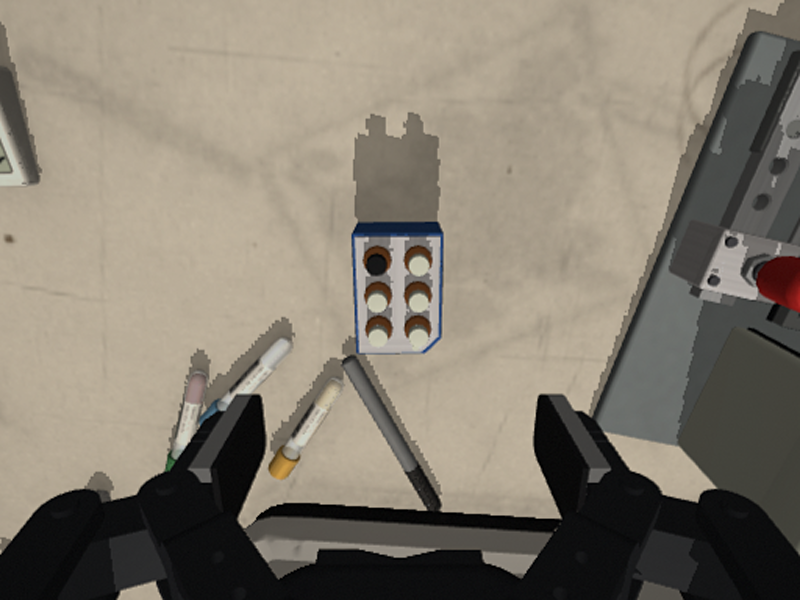

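Run:
```python
from fit import *
im=cv2.imread("pics/w2.png")
cv2.imwrite("pics/w2c.png",cv2.resize(im[135:235,210:310],(600,600),interpolation=cv2.INTER_CUBIC))
T=np.load("T2.npy")
for x in [(.5278,-.2728,.0803)]:
    c,s=np.cos(x[2]),np.sin(x[2])
    O=np.array([(-36,-25,42),(-36,25,42),(36,15,42),(26,25,42),(36,-25,42)])/1e3
    P=np.c_[x[0]+c*O[:,0]-s*O[:,1],x[1]+s*O[:,0]+c*O[:,1],O[:,2]]
    print((proj("wrist",P,T)-(210,135))*6)
```

```text
[[ 88.54393631  73.86892466]
 [448.22941199  73.52333929]
 [367.93183796 544.86766383]
 [435.64819751 484.17317437]
 [104.50822913 545.10497275]]
```

View pics/w2c.png

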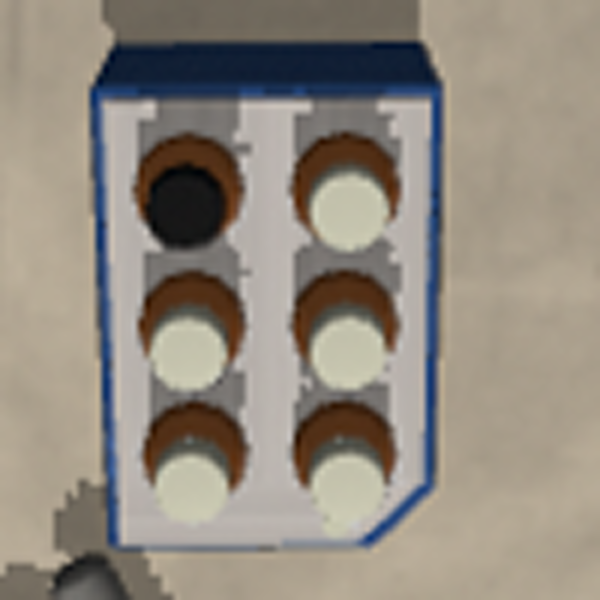

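Run:
```python
from fit import *
T=np.load("T2.npy")
px=crop([(93,90),(442,90),(370,545),(434,487),(112,547)],(210,135),6)
O=[(-36,-25,42),(-36,25,42),(36,15,42),(26,25,42),(36,-25,42)]
for dz in (0,-8,-12):
    x,e=fit(T,np.array(O)+[0,0,dz],px,[.52,-.27,0]);print(dz,x,np.degrees(x[2]),e.tolist())
    print(rel(pose(),target([x[0],x[1],.028],90+np.degrees(x[2]))))
```

```text
0 [ 0.52862681 -0.27298564  0.08931765] 5.117524434887559 [[-1.0, -1.0], [0.7, -1.6], [0.1, 1.1], [0.7, 0.5], [-0.7, 1.1]]
(array([10.43, -0.02, -0.05]), array([-0.47,  0.1 ,  0.04]))
-8 [ 0.53131932 -0.27266982  0.08753478] 5.015373471654014 [[0.2, 0.3], [0.0, -0.2], [-0.3, 0.0], [-0.1, -0.2], [0.1, 0.0]]
(array([ 1.043e+01, -1.000e-02,  2.200e-01]), array([-0.37,  0.1 ,  0.04]))
-12 [ 0.5326568  -0.27250018  0.0878357 ] 5.032614906785169 [[0.8, 0.9], [-0.4, 0.4], [-0.4, -0.5], [-0.4, -0.6], [0.6, -0.5]]
(array([ 1.043e+01, -1.000e-02,  3.600e-01]), array([-0.39,  0.1 ,  0.04]))
```

>>> move_arm([
  {"slide": [4, 0, 0.2], "rotation": [-0.4, 0, 0]},
  {"slide": [8, 0, 0.2], "rotation": [-0.4, 0, 0]},
  {"slide": [10.3, 0, 0.2], "rotation": [-0.4, 0, 0]},
  {"slide": [10.3, 0, 0.2], "rotation": [-0.4, 0, 0]},
  {"slide": [10.3, 0, 0.2], "rotation": [-0.4, 0, 0]},
])

```text
time: 3.42
position: [0.5318, -0.2739, 0.0303]
tool_rot: [0.708, -0.032, 0.705, 0.03]
wrist_force: [0.2, -0.2, -0.1]
finger_gap: 0.0854
```

Run:
```python
from h import *
s=arm.sense();print(s['time'],s['wrist_force'])
T=pose(s);print(T.round(4)); 
im=arm.capture("wrist");im=im[:,:,::-1];cv2.imwrite("pics/w3.png",im);cv2.imwrite("pics/w3b.png",cv2.resize(im,(800,600),interpolation=cv2.INTER_CUBIC));np.save("T3.npy",T)
```

```text
3.425 [ 0.21594825 -0.23625624 -0.12558541]
[[ 0.0034 -0.0872  0.9962  0.5318]
 [-0.0018  0.9962  0.0872 -0.2739]
 [-1.     -0.0021  0.0032  0.0303]
 [ 0.      0.      0.      1.    ]]
```

View pics/w3b.png

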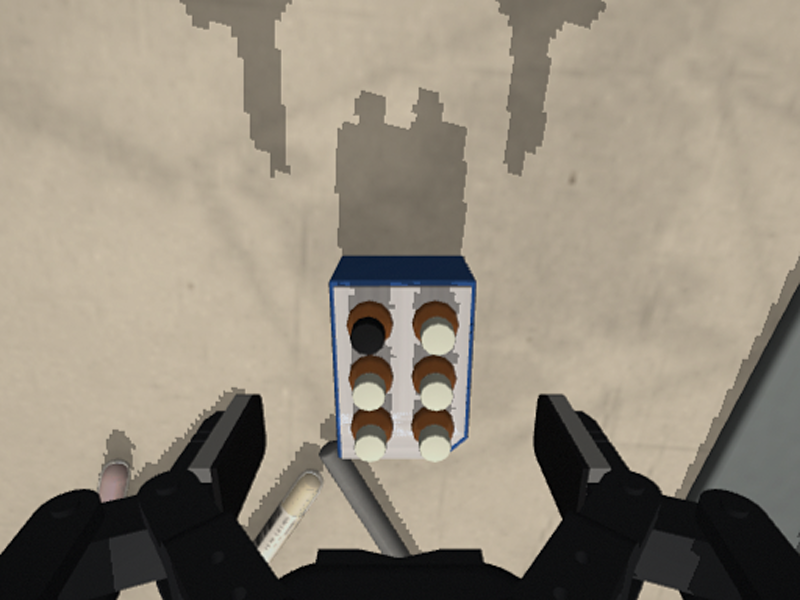

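Run:
```python
from fit import *
T=np.load("T3.npy")
def tp(p,d=0): 
    Q=T.copy(); Q[:3,3]+=-d*T[:3,0]/1e3*1  # raise camera
    P=T[:3,:3]@np.array(p)/1e3+T[:3,3]
    return (proj("wrist",[P],Q)*800/512).round(0)[0]
for d in (0,8):
  print(d,[tp(p,d) for p in [(0,0,0),(11,-42.5,-11),(0,-42.5,-11),(-2,-42.5,-11),(-2,-42.5,11),(-2,-57,-11)]])
px=np.array([(330,285),(476,285),(449,459),(468,437),(342,459)])*512/800
O=[(-36,-25,42),(-36,25,42),(36,15,42),(26,25,42),(36,-25,42)]
for dz in (0,-6,-8,-10):
    x,e=fit(T,np.array(O)+[0,0,dz],px,[.52,-.27,0]);print(dz,x,np.degrees(x[2]),e.tolist())
    P=T[:3,:3].T@(np.r_[x[:2],T[2,3]]-T[:3,3]);print(P*1e3)
```

```text
0 [array([399., 369.]), array([291., 331.]), array([285., 343.]), array([284., 345.]), array([288., 397.]), array([244., 345.])]
8 [array([399., 360.]), array([295., 324.]), array([290., 334.]), array([289., 336.]), array([293., 387.]), array([251., 336.])]
0 [ 0.5290516  -0.27194469  0.11674024] 6.688722858334553 [[-2.1, -1.1], [1.1, -3.9], [-1.3, 1.4], [3.7, 0.8], [-0.0, 3.0]]
[-0.01296396  2.23392542 -2.54678972]
-6 [ 0.53224497 -0.27188041  0.09859513] 5.649084937288313 [[0.6, 0.4], [-0.1, -0.6], [-3.8, -0.2], [0.9, -0.0], [-0.1, 0.4]]
[-0.00223559  2.01962138  0.64002027]
-8 [ 0.53329473 -0.27173569  0.09705599] 5.560898584887793 [[1.4, 1.1], [-0.6, 0.2], [-4.1, -0.8], [0.3, -0.5], [0.3, -0.3]]
[1.06381107e-03 2.07229328e+00 1.69839094e+00]
-10 [ 0.53433551 -0.27150597  0.09676573] 5.544267934409194 [[2.2, 1.8], [-1.0, 1.0], [-4.2, -1.4], [0.0, -0.9], [0.9, -0.9]]
[0.00417638 2.21042211 2.75522899]
```

Run:
```python
from fit import *
T=np.load("T3.npy")
k=512/800
for d in (0,.008):
    Q=T.copy();Q[:3,3]-=d*T[:3,0]
    g=lambda p,z=0:ray("wrist",[np.array(p)*k],z,Q)[0]
    x=fit(Q,[(-36,-25,42),(-36,25,42),(26,25,42),(36,-25,42)],np.array([(330,285),(476,285),(468,437),(342,459)])*k,[.53,-.27,.09])[0]
    c,s=np.cos(x[2]),np.sin(x[2])
    top=[x[:2]+np.array([c*a-s*b,s*a+c*b]) for a,b in ((-.036,-.025),(-.036,.025))]
    sh=[g((338,128))[:2],g((466,128))[:2]]
    dirs=[(b-a)/.042 for a,b in zip(top,sh)];print(d,dirs)
    L=np.mean(dirs,0)
    for tip,shd in (((237,395),(270,177)),((263,395),(288,170)),((537,395),(508,170)),((562,397),(521,175))):
        # find z s.t. ray(tip,z)+L*z = shadow
        zs=np.arange(0,.1,.001);e=[np.linalg.norm(g(tip,z)[:2]+L*z-g(shd)[:2]) for z in zs];i=np.argmin(e);p=g(tip,zs[i])
        print(tip,zs[i],e[i].round(4),"tool",(T[:3,:3].T@(p-T[:3,3])*1e3).round(1))
```

```text
0 [array([-1.17091827, -0.09235758]), array([-1.15540561, -0.11946825])]
(237, 395) 0.056 0.0025 tool [-25.6 -53.   -3.8]
(263, 395) 0.057 0.0009 tool [-26.6 -44.1  -4.4]
(537, 395) 0.057 0.0019 tool [-26.8  44.9  -4.4]
(562, 397) 0.057 0.0049 tool [-26.8  53.   -3.6]
0.008 [array([-1.24739567, -0.12781782]), array([-1.2391406 , -0.10711143])]
(237, 395) 0.056 0.0038 tool [-25.6 -56.1   0.9]
(263, 395) 0.057 0.0019 tool [-26.6 -46.7   0.3]
(537, 395) 0.057 0.0025 tool [-26.8  47.5   0.3]
(562, 397) 0.057 0.0059 tool [-26.8  56.2   1.1]
```

Run:
```python
from h import *
for n in ("scene","side"):
    im=arm.capture(n)[:,:,::-1]; u,v=proj(n,pose()[:3,3])[0]; print(n,u,v)
    x,y=int(u)-40,int(v)-45
    cv2.imwrite(f"pics/{n}3c.png",cv2.resize(im[y:y+70,x:x+80],None,fx=8,fy=8,interpolation=cv2.INTER_CUBIC)); print(x,y)
    print([((proj(n,pose()[:3,3]+pose()[:3,:3]@np.array(p)/1e3)[0]-(x,y)+.5)*8-.5).round() for p in [(0,0,0),(-2,-42,0),(-2,42,0),(-26,-42,0),(-26,42,0)]])
```

```text
scene 278.59106663981515 235.54960059933984
238 190
[array([328., 368.]), array([394., 441.]), array([266., 292.]), array([396., 406.]), array([266., 255.])]
side 266.3692576160243 174.49485321324985
226 129
[array([326., 367.]), array([319., 313.]), array([334., 417.]), array([320., 269.]), array([335., 371.])]
```

View pics/scene3c.png

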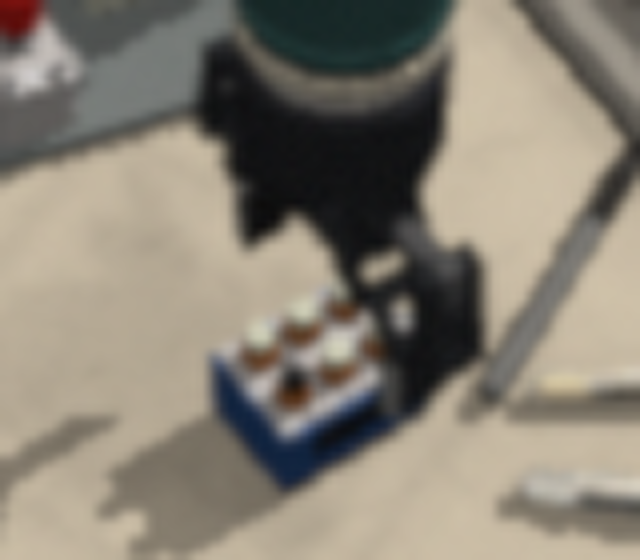

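View pics/side3c.png

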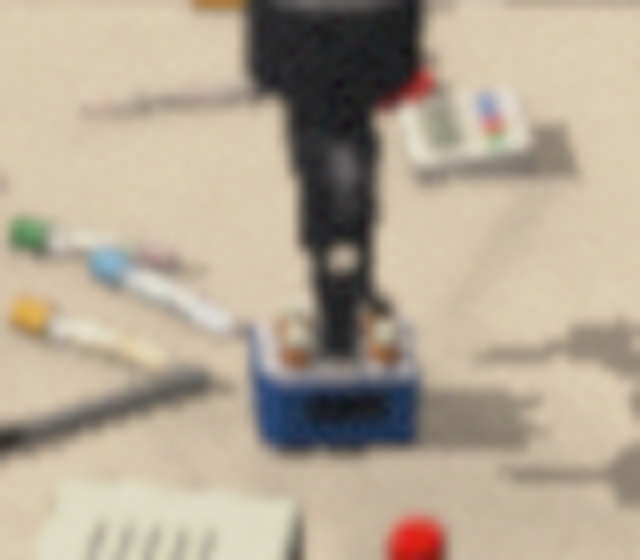

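>>> move_arm([
  {"slide": [1.0, 0.1, 0.1], "rotation": [0, 0, 0]},
  {"slide": [2.0, 0.1, 0.1], "rotation": [0, 0, 0]},
  {"slide": [2.0, 0.1, 0.1], "rotation": [0, 0, 0]},
])

```text
time: 3.95
position: [0.5296, -0.272, 0.006]
tool_rot: [0.705, -0.03, 0.707, 0.031]
wrist_force: [-0.8, -1.1, -0.9]
finger_gap: 0.0852
```

```bash
cat > look.py <<'E'
import sys
from h import *
tag=sys.argv[1]; names=sys.argv[2:]
s=arm.sense();T=pose(s);print(s['time'],T.round(4)[:3].tolist(),s['wrist_force'].round(1),s['finger_gap']);np.save(f"T{tag}.npy",T)
for n in names:
    im=arm.capture(n)[:,:,::-1]; cv2.imwrite(f"pics/{n}{tag}.png",im)
    if n=="wrist": cv2.imwrite(f"pics/{n}{tag}b.png",cv2.resize(im,(800,600),interpolation=cv2.INTER_CUBIC))
    else:
        u,v=proj(n,T[:3,3])[0];x,y=int(u)-40,int(v)-45;print(n,x,y)
        cv2.imwrite(f"pics/{n}{tag}b.png",cv2.resize(im[y:y+70,x:x+80],None,fx=8,fy=8,interpolation=cv2.INTER_CUBIC))
E
python3 look.py 4 side wrist
```

```text
3.95 [[-0.0029, -0.0861, 0.9963, 0.5296], [0.0016, 0.9963, 0.0861, -0.272], [-1.0, 0.0019, -0.0028, 0.006]] [-0.8 -1.1 -0.9] 0.08518741600499768
side 226 135
```

View pics/side4b.png

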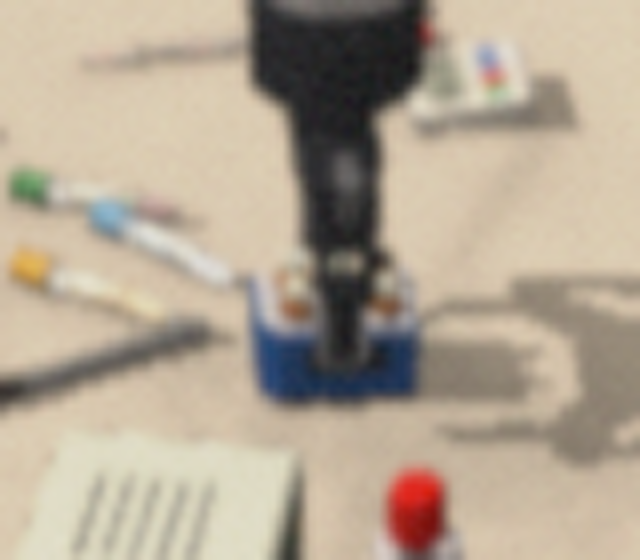

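View pics/wrist4b.png

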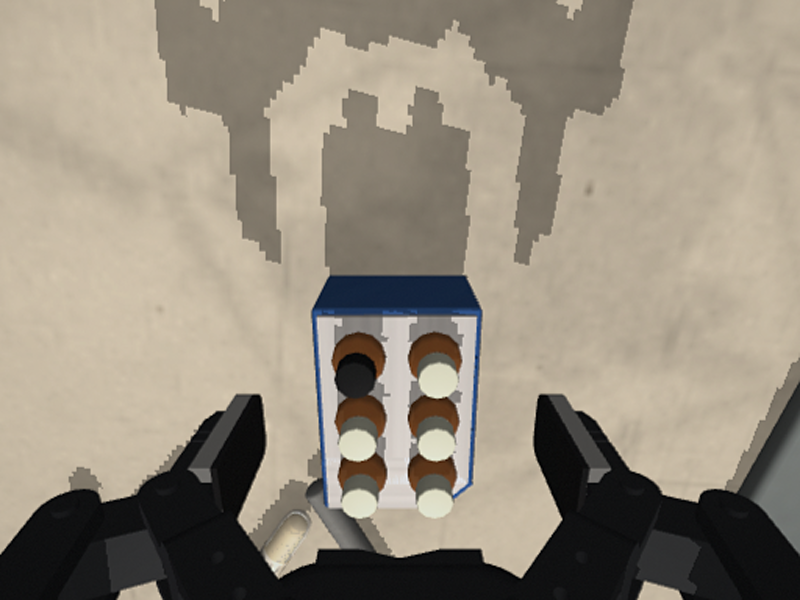

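Run:
```python
from h import *
c,M=cam("side")
for (u,v),off in (((342,372),(226,135)),((338,358),(226,129))):
    u=(u+.5)/8-.5+off[0];v=(v+.5)/8-.5+off[1]
    d=M[:3,:3]@np.array([(u-c['cx'])/c['fx'],-(v-c['cy'])/c['fy'],-1]);o=M[:3,3]
    for y in (-.23,-.215): print(o+d*(y-o[1])/d[1])
# carrier bottom front edge check & knob
for (u,v) in ((342,398),):
    u=(u+.5)/8-.5+226;v=(v+.5)/8-.5+135
    d=M[:3,:3]@np.array([(u-c['cx'])/c['fx'],-(v-c['cy'])/c['fy'],-1]);y=-.248
    print("carrier front bottom z",M[:3,3]+d*(y-M[1,3])/d[1])
```

```text
[ 0.52462445 -0.23        0.0322349 ]
[ 0.5247839  -0.215       0.04262522]
[ 0.52691852 -0.23        0.064584  ]
[ 0.52704416 -0.215       0.07449761]
carrier front bottom z [ 0.52418149 -0.248       0.00563514]
```

>>> move_arm([
  {"slide": [0.6, 0, 0.1], "rotation": [0, 0, 0]},
  {"slide": [0.6, 0, 0.1], "rotation": [0, 0, 0]},
  {"slide": [0.6, 0, 0.1], "rotation": [0, 0, 0]},
])

```text
time: 4.42
position: [0.532, -0.2727, 0.0017]
tool_rot: [0.706, -0.03, 0.706, 0.031]
wrist_force: [-0.3, 0.1, 0.4]
finger_gap: 0.0854
```

>>> move_arm([
  {"slide": [0, 0, 0], "rotation": [0, 0, 0]},
  {"slide": [0, 0, 0], "rotation": [0, 0, 0]},
  {"slide": [0, 0, 0], "rotation": [0, 0, 0]},
  {"slide": [0, 0, 0], "rotation": [0, 0, 0]},
], jaw=40, force=40)

```text
time: 4.92
position: [0.5323, -0.2729, 0.0022]
tool_rot: [0.707, -0.031, 0.706, 0.03]
wrist_force: [0.1, -0.5, 1.8]
finger_gap: 0.049
```

```bash
python3 look.py 5 wrist
```

```text
4.925 [[0.0008, -0.0861, 0.9963, 0.5323], [-0.0005, 0.9963, 0.0861, -0.2729], [-1.0, -0.0006, 0.0007, 0.0022]] [ 0.1 -0.5  1.8] 0.048987827812355084
```

View pics/wrist5b.png

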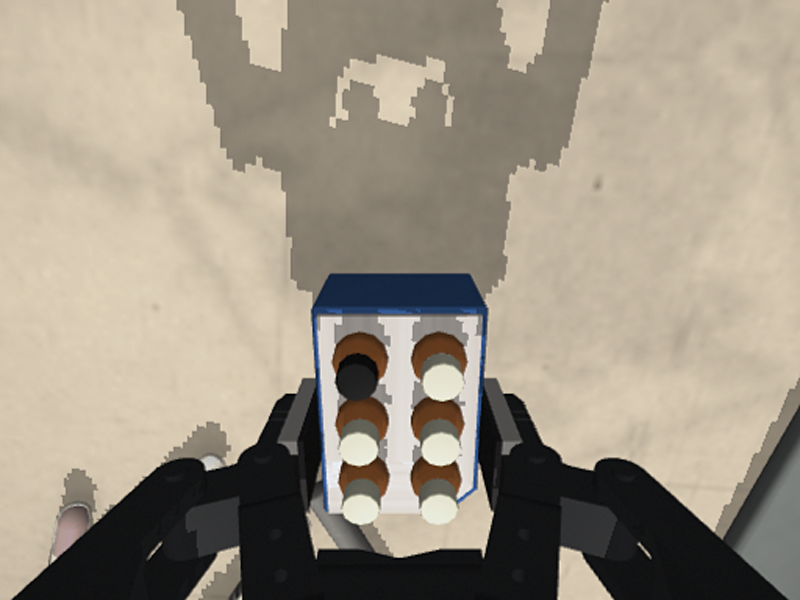

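Run:
```python
from fit import *
T=np.load("T5.npy")
im=cv2.imread("pics/wrist5.png"); cv2.imwrite("pics/w5c.png",cv2.resize(im[170:340,190:320],None,fx=4,fy=4,interpolation=cv2.INTER_CUBIC)[:600])
print(rel(T,target([.55,-.15,.14],82.15)))
```

```text
(array([-13.79,  12.09,   2.83]), array([12.79,  0.05,  0.03]))
```

View pics/w5c.png

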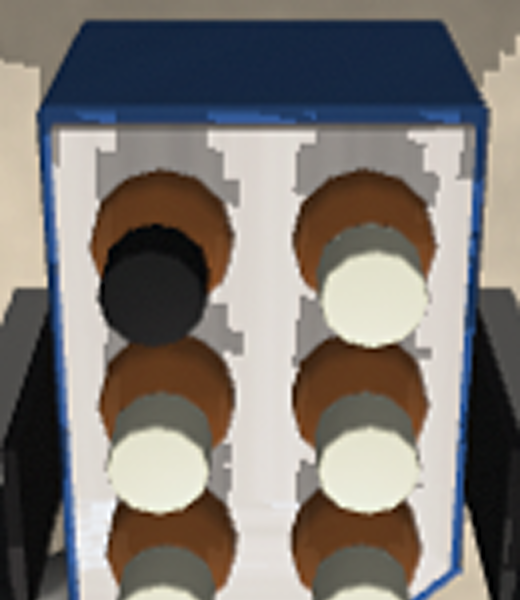

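>>> move_arm([
  {"slide": [-4, 0, 0], "rotation": [0, 0, 0]},
  {"slide": [-9, 0, 0], "rotation": [0, 0, 0]},
  {"slide": [-13.8, 0, 0], "rotation": [0, 0, 0]},
  {"slide": [-13.8, 4, 0], "rotation": [4, 0, 0]},
  {"slide": [-13.8, 8, 1.5], "rotation": [8, 0, 0]},
  {"slide": [-13.8, 12.1, 2.8], "rotation": [12.8, 0, 0]},
  {"slide": [-13.8, 12.1, 2.8], "rotation": [12.8, 0, 0]},
  {"slide": [-13.8, 12.1, 2.8], "rotation": [12.8, 0, 0]},
  {"slide": [-13.8, 12.1, 2.8], "rotation": [12.8, 0, 0]},
])

```text
time: 6.1
position: [0.549, -0.1505, 0.1394]
tool_rot: [0.705, 0.049, 0.706, -0.049]
wrist_force: [-0.3, 0.0, -1.8]
finger_gap: 0.0488
```

```bash
python3 look.py 6 wrist
```

```text
6.1 [[-0.0007, 0.1374, 0.9905, 0.549], [-0.0001, 0.9905, -0.1374, -0.1505], [-1.0, -0.0002, -0.0006, 0.1394]] [-0.3  0.  -1.8] 0.048825555890565094
```

View pics/wrist6b.png

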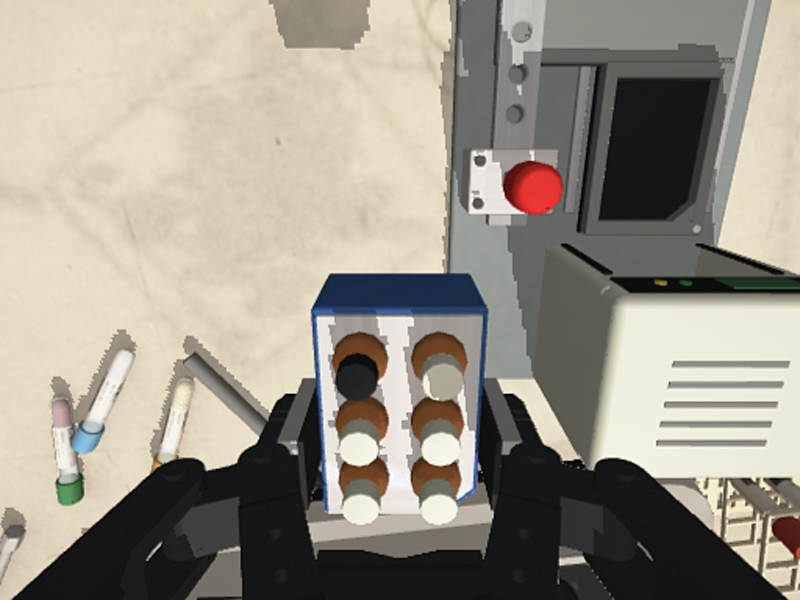

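Run:
```python
import cv2
im=cv2.imread("pics/wrist6.png")
cv2.imwrite("pics/w6c.png",cv2.resize(im[190:340,190:320],None,fx=4,fy=4,interpolation=cv2.INTER_CUBIC)[:600])
cv2.imwrite("pics/w6p.png",cv2.resize(im[0:160,280:480],None,fx=4,fy=4,interpolation=cv2.INTER_CUBIC)[:600])
cv2.imwrite("pics/w6q.png",cv2.resize(im[30:155,370:480],None,fx=4.8,fy=4.8,interpolation=cv2.INTER_CUBIC)[:600])
```

```text
(no output)
```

View pics/w6c.png

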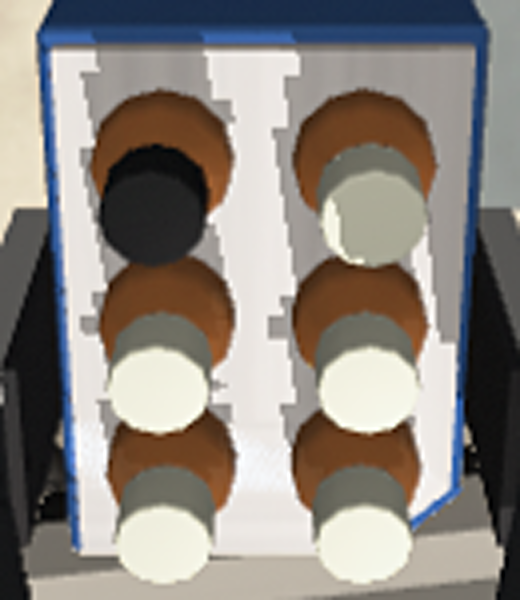

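View pics/w6p.png

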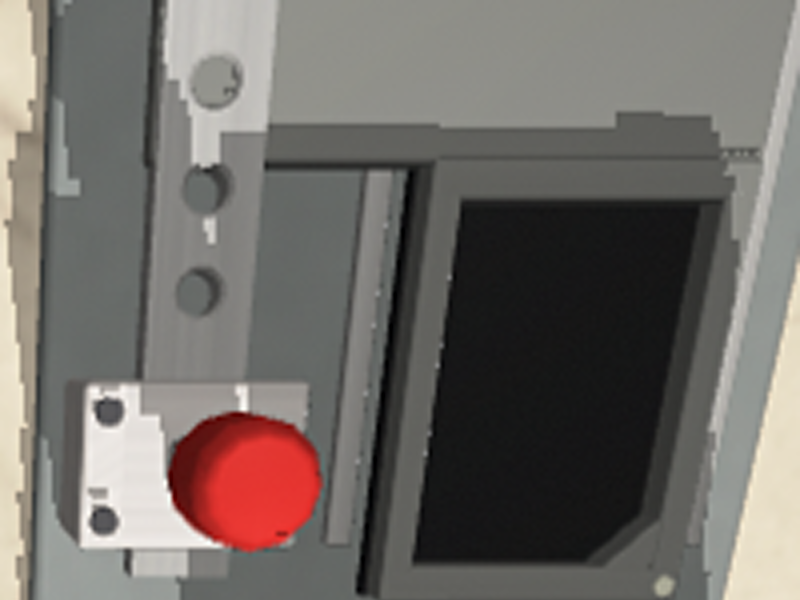

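View pics/w6q.png

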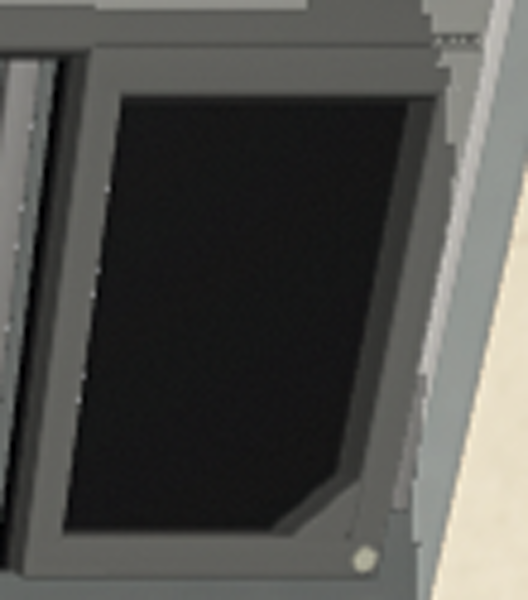

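```bash
cat > both.py <<'E'
from fit import *
c0=arm.calibration("wrist")
# work in tool frame at hover. tool frame points: P_tool
M=np.linalg.inv(c0['mount'])
def pr(P,d,f,T=None):
    P=np.atleast_2d(P)+[d,0,0]   # camera further back by d along tool x
    Q=P@M[:3,:3].T+M[:3,3]
    return np.c_[c0['cx']+f*c0['fx']*Q[:,0]/-Q[:,2],c0['cy']-f*c0['fy']*Q[:,1]/-Q[:,2]]
def model(v,O,xtop):  # in-plane v: z_tool, y_tool, yaw (carrier x -> tool z, carrier y -> tool y)
    O=np.array(O)/1e3;c,s=np.cos(v[2]),np.sin(v[2])
    z=v[0]+c*O[:,0]-s*O[:,1]; y=v[1]+s*O[:,0]+c*O[:,1]
    return np.c_[xtop-O[:,2],y,z]
def fitm(O,px,xref,mode):
    px=np.array(px)
    def u(v): return model(v,O,xref), (v[3]*.01 if mode=='d' else 0),(1+v[3] if mode=='f' else 1)
    r=least_squares(lambda v:(pr(*u(v))-px).ravel(),[0,0,0,0],x_scale=[.01,.01,.05,.3],loss='soft_l1')
    return r.x,r.fun.reshape(-1,2).round(1),np.sqrt(2*r.cost)
E
python3 - <<'E'
from both import *
T5=np.load("T5.npy");T6=np.load("T6.npy")
Oc=[(-36,-25,42),(-36,25,42),(26,25,42),(36,-25,42)]
pc=crop([(40,33),(488,33),(462,492),(75,552)],(190,190),4)
Op=[(-38,-27,8),(-38,27,8),(28,27,8),(38,17,8),(38,-27,8)]
pp=crop([(120,95),(437,97),(360,478),(292,533),(63,532)],(370,30),4.8)
for mode in 'df0':
    a=fitm(Oc,pc,T5[2,3],mode);b=fitm(Op,pp,T6[2,3]-.018,mode)
    print(mode,"car",a[0].round(4),a[2].round(2),a[1].tolist());print("  pocket",b[0].round(4),b[2].round(2),b[1].tolist())
    print("  delta z,y mm",(b[0]-a[0])[:2]*1e3,"yaw",np.degrees(b[0]-a[0])[2])
E
```

```text
d car [-1.200e-03  4.000e-04  1.300e-03  4.207e-01] 0.86 [[-0.1, 0.3], [0.4, 0.0], [-0.1, -0.6], [-0.2, 0.2]]
  pocket [-0.0757  0.1437 -0.002   0.2242] 1.25 [[0.6, -0.1], [-0.6, -0.5], [-0.6, 0.4], [0.5, 0.0], [0.0, 0.2]]
  delta z,y mm [-74.49525995 143.3101367 ] yaw -0.18944666370608848
f car [-0.0027  0.0004  0.0012 -0.029 ] 1.02 [[-0.3, 0.3], [0.7, 0.1], [-0.1, -0.7], [-0.2, 0.1]]
  pocket [-0.0765  0.1438 -0.001  -0.0093] 1.28 [[0.7, -0.1], [-0.5, -0.5], [-0.6, 0.4], [0.4, 0.0], [0.0, 0.2]]
  delta z,y mm [-73.84861849 143.35363893] yaw -0.12583314259706374
0 car [-0.0032  0.0004  0.0037  0.    ] 4.2 [[-2.3, -0.5], [2.1, -1.0], [1.5, 2.0], [-1.5, 3.4]]
  pocket [-0.0758  0.1426 -0.0007  0.    ] 1.52 [[0.3, -0.5], [-0.3, -0.9], [-0.3, 0.6], [0.6, 0.3], [-0.2, 0.5]]
  delta z,y mm [-72.61498515 142.15827469] yaw -0.2528290585188886
```

>>> move_arm([
  {"slide": [0, 0, -5], "rotation": [0, 0, 0]},
  {"slide": [0, 4, -7.4], "rotation": [0, 0, 0]},
  {"slide": [0, 9, -7.4], "rotation": [0.2, 0, 0]},
  {"slide": [0, 14.3, -7.4], "rotation": [0.2, 0, 0]},
  {"slide": [2, 14.3, -7.4], "rotation": [0.2, 0, 0]},
  {"slide": [6, 14.3, -7.4], "rotation": [0.2, 0, 0]},
  {"slide": [10, 14.3, -7.4], "rotation": [0.2, 0, 0]},
  {"slide": [10, 14.3, -7.4], "rotation": [0.2, 0, 0]},
  {"slide": [10, 14.3, -7.4], "rotation": [0.2, 0, 0]},
])

```text
time: 7.28
position: [0.4967, 0.0015, 0.0409]
tool_rot: [0.706, 0.05, 0.705, -0.05]
wrist_force: [0.9, 0.2, -1.4]
finger_gap: 0.049
```

```bash
python3 look.py 7 wrist side scene
```

```text
7.275 [[0.0014, 0.141, 0.99, 0.4967], [-0.0001, 0.99, -0.141, 0.0015], [-1.0, 0.0001, 0.0014, 0.0409]] [ 0.9  0.2 -1.4] 0.0490399565450958
side 237 178
scene 188 134
```

View pics/wrist7b.png

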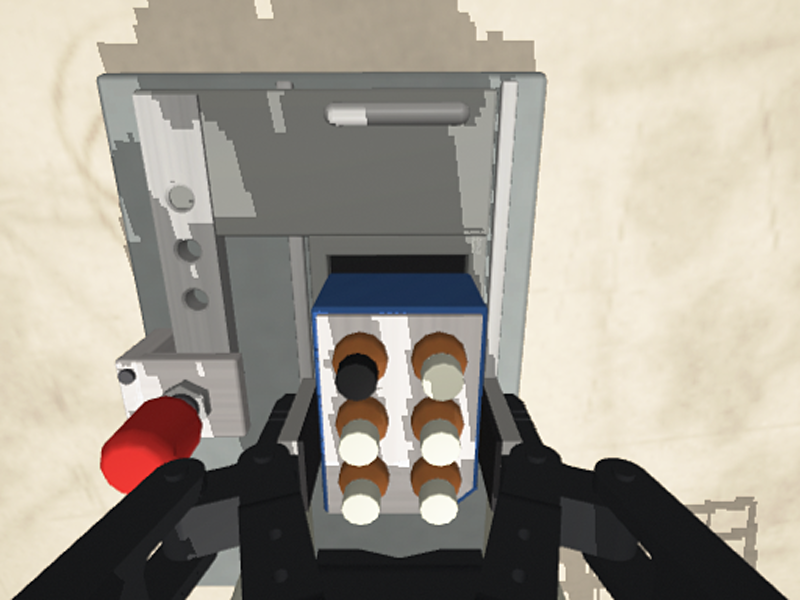

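View pics/side7b.png

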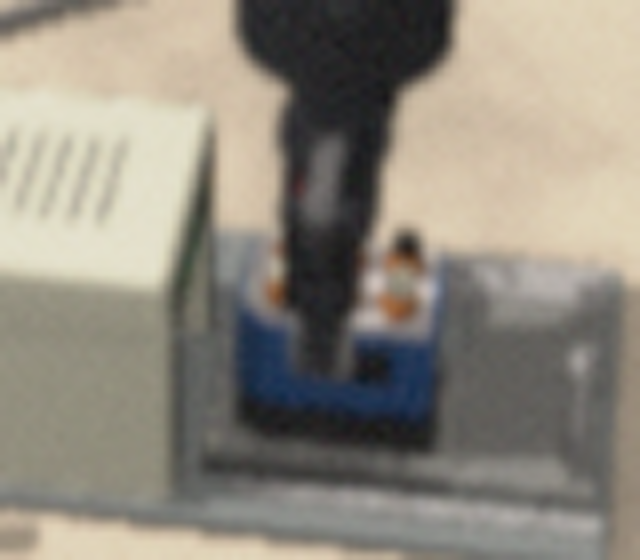

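View pics/scene7b.png

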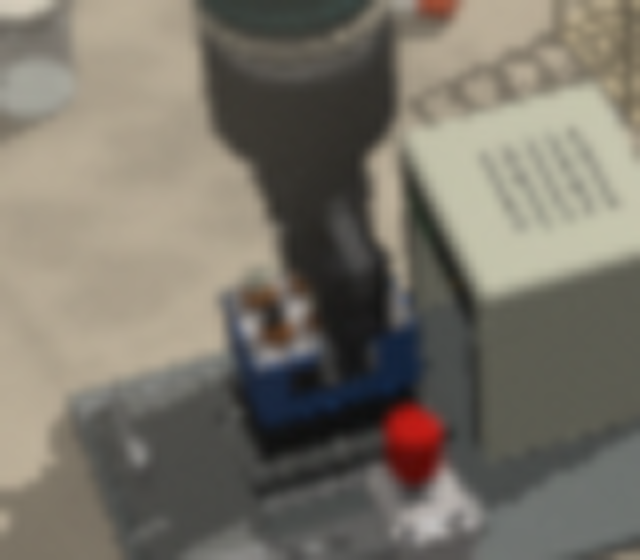

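Run:
```python
from both import *
T7=np.load("T7.npy")
im=cv2.imread("pics/wrist7.png");cv2.imwrite("pics/w7c.png",cv2.resize(im[140:210,180:330],None,fx=5,fy=5,interpolation=cv2.INTER_CUBIC))
# carrier bottom now: grip bottom tool x=.0022ish; pocket floor 30? compute from commanded: 0.020 below carrier bottom
for d,v in ((.0032,(-.0016,.0004,0)),):
    O=[(-38,-27,8),(-38,27,8),(-46,-34,8),(-46,34,8)]
    P=model(v,O,.0022+.020); print(((pr(P,d,1)-(180,140)+.5)*5-.5).round(0))
    O=[(-36,-25,42),(-36,25,42),(-34.5,-23.5,0),(-34.5,23.5,0)]
    P=model(v,O,.0022); print(((pr(P,d,1)-(180,140)+.5)*5-.5).round(0))
```

```text
[[158. 124.]
 [603. 124.]
 [ 97.  59.]
 [665.  59.]]
[[ 98. 292.]
 [665. 292.]
 [176. 179.]
 [586. 179.]]
```

View pics/w7c.png

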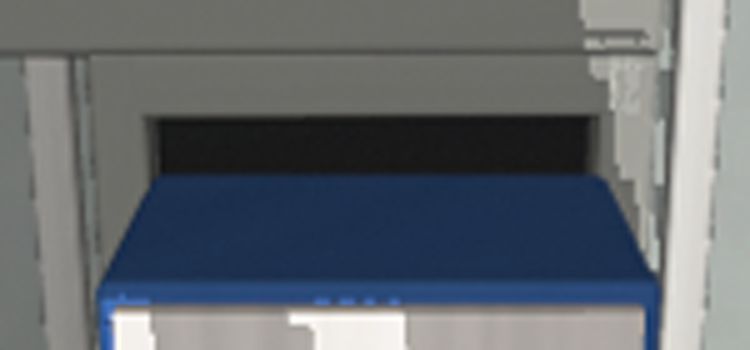

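>>> move_arm([
  {"slide": [0.7, -0.04, 0], "rotation": [0, 0, 0]},
  {"slide": [1.3, -0.04, 0], "rotation": [0, 0, 0]},
  {"slide": [1.7, -0.04, 0], "rotation": [0, 0, 0]},
  {"slide": [1.9, -0.04, 0], "rotation": [0, 0, 0]},
  {"slide": [2.0, -0.04, 0], "rotation": [0, 0, 0]},
  {"slide": [2.0, -0.04, 0], "rotation": [0, 0, 0]},
])

```text
time: 8.18
position: [0.4953, 0.0017, 0.0201]
tool_rot: [0.705, 0.05, 0.706, -0.05]
wrist_force: [-4.2, -0.4, 4.6]
finger_gap: 0.0492
```

```bash
python3 look.py 8 wrist side
```

```text
8.175 [[-0.0009, 0.1401, 0.9901, 0.4953], [0.0, 0.9901, -0.1401, 0.0017], [-1.0, -0.0001, -0.0009, 0.0201]] [-4.2 -0.4  4.6] 0.049207824971315844
side 237 183
```

View pics/wrist8b.png

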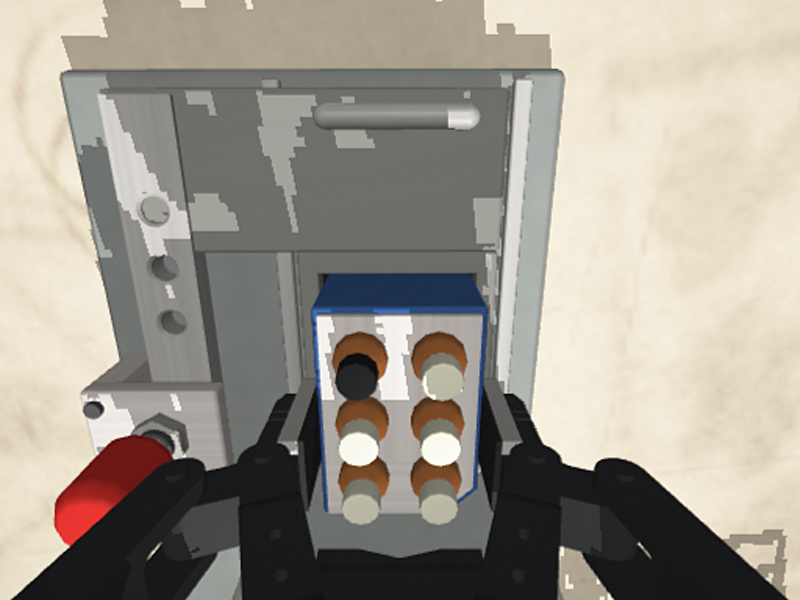

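View pics/side8b.png

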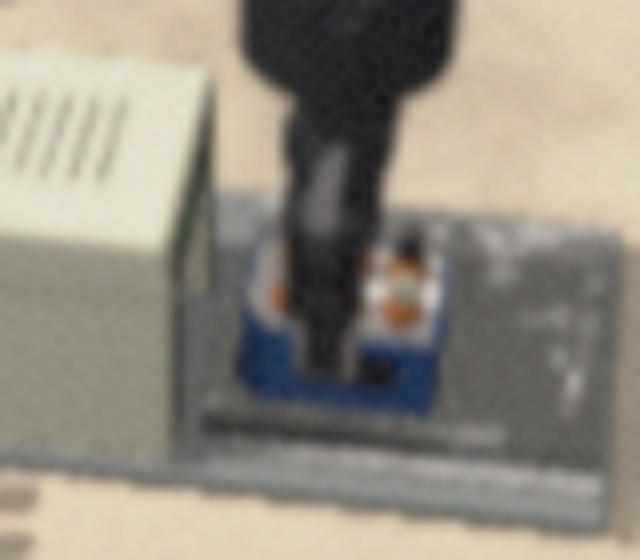

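Run:
```python
from both import *
im=cv2.imread("pics/wrist8.png");cv2.imwrite("pics/w8c.png",cv2.resize(im[140:210,180:330],None,fx=5,fy=5,interpolation=cv2.INTER_CUBIC))
for d,v in ((.0032,(-.0016,.0004,0)),):
    O=[(-38,-27,8),(-38,27,8),(-46,-34,8),(-46,34,8)]
    P=model(v,O,.0022); print(((pr(P,d,1)-(180,140)+.5)*5-.5).round(0))
```

```text
[[133. 168.]
 [629. 168.]
 [ 64.  96.]
 [698.  95.]]
```

View pics/w8c.png

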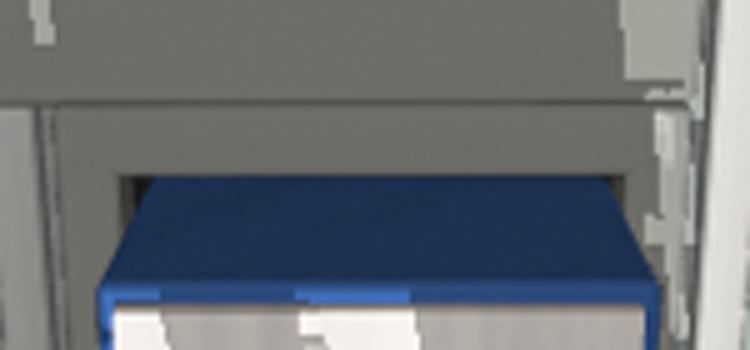

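>>> move_arm([
  {"slide": [0, 0, 0], "rotation": [0, 0, 0]},
  {"slide": [0, 0, 0], "rotation": [0, 0, 0]},
  {"slide": [0, 0, 0], "rotation": [0, 0, 0]},
  {"slide": [-1, 0, 0], "rotation": [0, 0, 0]},
  {"slide": [-3, 0, 0], "rotation": [0, 0, 0]},
  {"slide": [-7, 0, 0], "rotation": [0, 0, 0]},
  {"slide": [-11, 0, 0], "rotation": [0, 0, 0]},
  {"slide": [-12, 0, 0], "rotation": [0, 0, 0]},
  {"slide": [-12, 0, 0], "rotation": [0, 0, 0]},
  {"slide": [-12, 0, 0], "rotation": [0, 0, 0]},
], jaw=78)

```text
time: 9.52
position: [0.4943, 0.0018, 0.1381]
tool_rot: [0.704, 0.05, 0.706, -0.05]
wrist_force: [1.0, 0.4, -0.3]
finger_gap: 0.0665
```

```bash
python3 look.py 9 wrist side; python3 -c "
import cv2
im=cv2.imread('pics/wrist9.png');cv2.imwrite('pics/w9c.png',cv2.resize(im[110:230,190:330],None,fx=5,fy=5,interpolation=cv2.INTER_CUBIC))"
```

```text
9.525 [[-0.0028, 0.1402, 0.9901, 0.4943], [0.0001, 0.9901, -0.1402, 0.0018], [-1.0, -0.0003, -0.0028, 0.1381]] [ 1.   0.4 -0.3] 0.06654980687278975
side 239 152
```

View pics/wrist9b.png

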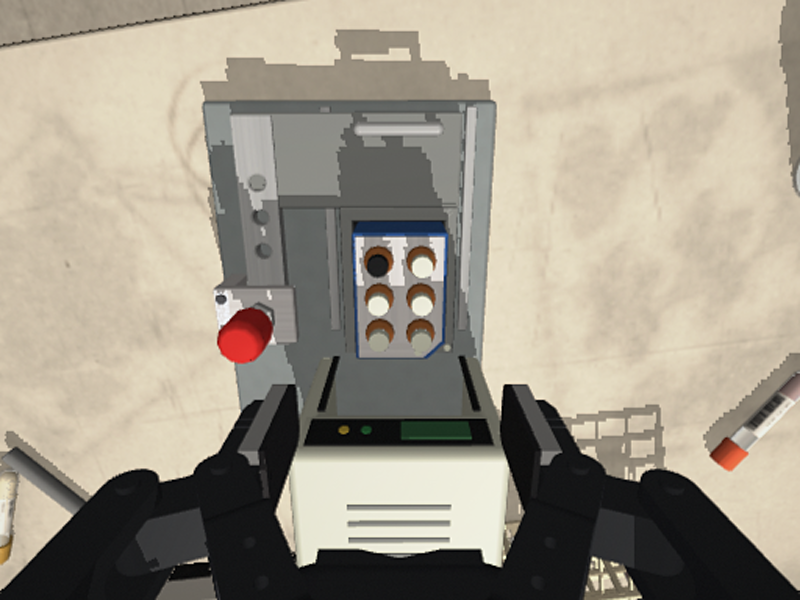

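View pics/w9c.png

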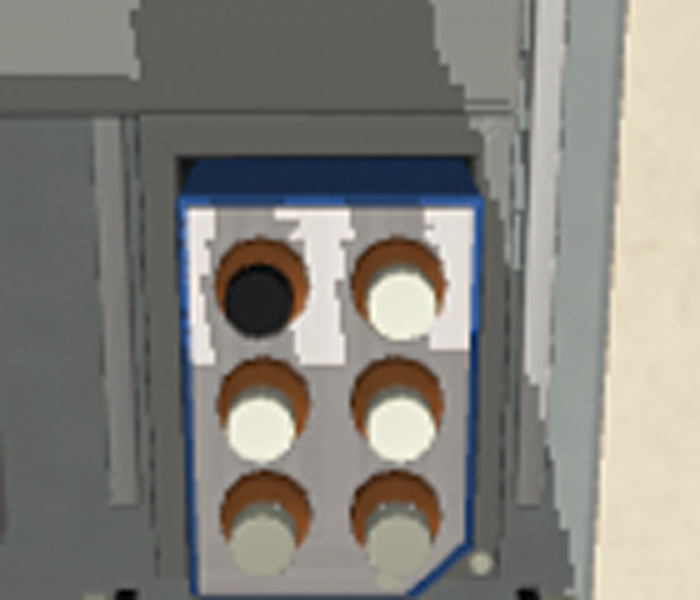

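Run:
```python
from both import *
T=np.load("T9.npy");z=T[2,3]
pc=crop([(181,199),(482,199),(470,545),(412,595),(195,595)],(190,110),5)
Oc=[(-36,-25,42),(-36,25,42),(26,25,42),(36,15,42),(36,-25,42)]
a=fitm(Oc,pc,z-.018,'d');print(a[0],a[2],a[1].tolist())
Op=[(-38,-27,8),(-38,27,8),(-103,-112,-6),(-103,56,-6)]
im=cv2.imread('pics/wrist9.png')
pp=np.r_[crop([(178,156),(485,156)],(190,110),5),(np.array([(204,102),(494,102)])+.5)*.64-.5]
for m in 'd0':
  b=fitm(Op,pp,z-.018,m);print(b[0],b[2],b[1].tolist())
```

```text
[ 7.17648426e-04  4.95015638e-04 -2.70298371e-03  8.56948215e-01] 0.7182032930543231 [[-0.1, 0.1], [0.1, 0.2], [0.1, -0.2], [0.3, -0.1], [-0.5, -0.1]]
[ 3.46748134e-04 -3.04972324e-04 -5.92232339e-04  6.21746427e-01] 2.2949628180614665 [[0.5, -0.3], [-2.5, -0.4], [-0.3, 0.4], [1.3, 0.2]]
[0.00011942 0.00060418 0.00072784 0.        ] 3.2061125309401928 [[0.8, 0.6], [-0.9, 0.5], [-2.2, -0.2], [3.5, -0.6]]
```

Run:
```python
from both import *
T=np.load("T9.npy");z=T[2,3]
im=cv2.imread('pics/wrist9.png');cv2.imwrite('pics/w9k.png',cv2.resize(im[170:250,125:205],None,fx=7,fy=7,interpolation=cv2.INTER_CUBIC))
for v,d in (((.0003,-.0001,0),.004),((.0007,.0004,0),.008)):
    th=np.linspace(0,2*np.pi,8,endpoint=False)
    for h in (86,58,44):
        r=12 if h!=44 else 0
        P=model(v,[(15+r*np.cos(t),-80+r*np.sin(t),h-18) for t in th],z-.018)
        q=((pr(P,d,1)-(125,170)+.5)*7-.5); print(h,q.mean(0).round(),q.min(0).round(),q.max(0).round())
c,M=cam("side")
u=(327+.5)/8-.5+237;v=(378+.5)/8-.5+183
dd=M[:3,:3]@np.array([(u-c['cx'])/c['fx'],-(v-c['cy'])/c['fy'],-1]);o=M[:3,3]
for y in (.028,.035): print(o+dd*(y-o[1])/dd[1])
```

```text
86 [202. 359.] [ 95. 260.] [309. 456.]
58 [273. 266.] [177. 176.] [369. 355.]
44 [304. 227.] [304. 227.] [304. 227.]
86 [218. 348.] [113. 250.] [323. 443.]
58 [286. 257.] [192. 168.] [381. 345.]
44 [316. 219.] [316. 219.] [316. 219.]
[0.49793211 0.028      0.03998564]
[0.49827768 0.035      0.04640941]
```

View pics/w9k.png

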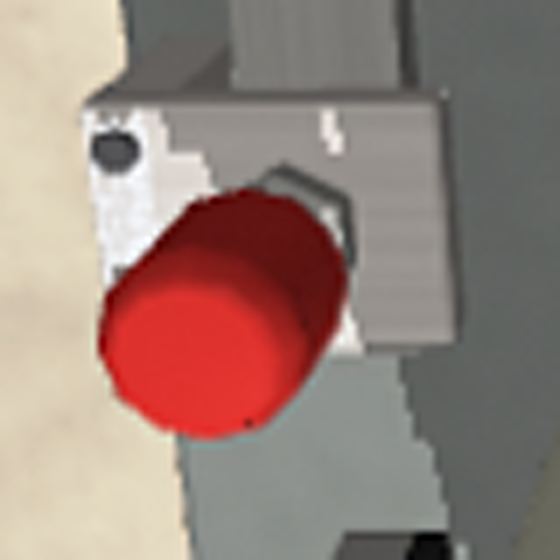

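View pics/side9b.png

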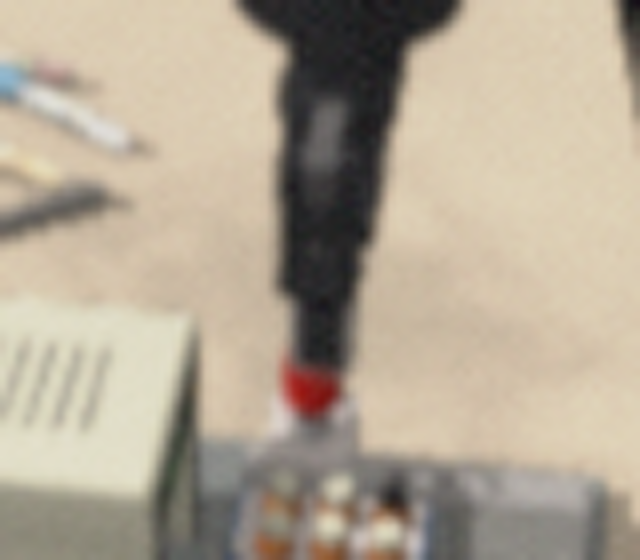

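>>> move_arm([
  {"slide": [0, -4, 0.7], "rotation": [0, 0, 0]},
  {"slide": [0, -8.05, 1.45], "rotation": [0, 0, 0]},
  {"slide": [2.5, -8.05, 1.45], "rotation": [0, 0, 0]},
  {"slide": [5, -8.05, 1.45], "rotation": [0, 0, 0]},
  {"slide": [5, -8.05, 1.45], "rotation": [0, 0, 0]},
  {"slide": [5, -8.05, 1.45], "rotation": [0, 0, 0]},
], jaw=55)

```text
time: 10.38
position: [0.4987, -0.08, 0.0897]
tool_rot: [0.705, 0.05, 0.706, -0.05]
wrist_force: [0.5, 0.1, 0.6]
finger_gap: 0.047
```

```bash
python3 look.py 10 wrist side
```

```text
10.375 [[-0.0006, 0.14, 0.9902, 0.4987], [0.0001, 0.9902, -0.14, -0.08], [-1.0, 0.0, -0.0006, 0.0897]] [0.5 0.1 0.6] 0.04703930098707476
side 237 148
```

View pics/wrist10b.png

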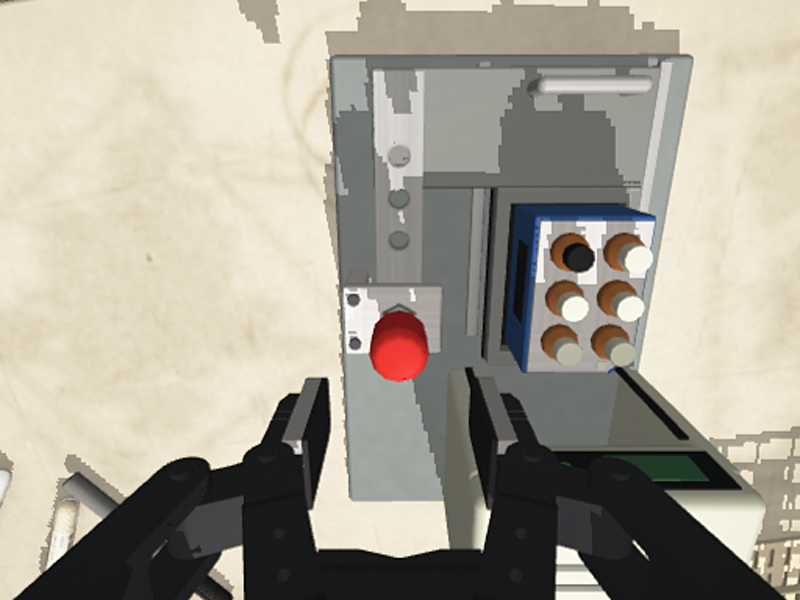

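View pics/side10b.png

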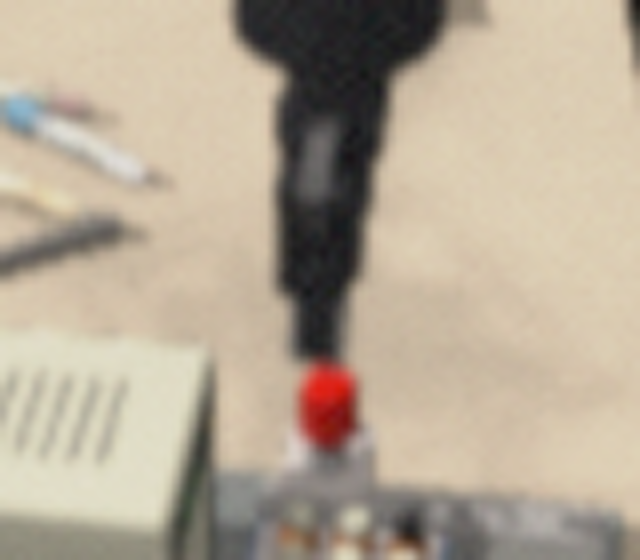

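Run:
```python
from both import *
T=np.load("T10.npy");z=T[2,3]
th=np.linspace(0,2*np.pi,24,endpoint=False)
for zc in (-.002,0,.002):
  for d in (.003,.007):
    P=np.array([(z-.086,.012*np.sin(t),zc+.012*np.cos(t)) for t in th]); q=pr(P,d,1)/.64; print(zc,d,q.min(0).round(),q.max(0).round())
c,M=cam("side")
u=(320+.5)/8-.5+237;v=(360+.5)/8-.5+148
dd=M[:3,:3]@np.array([(u-c['cx'])/c['fx'],-(v-c['cy'])/c['fy'],-1]);o=M[:3,3]
for y in (-.056,-.045): print(o+dd*(y-o[1])/dd[1])
```

```text
-0.002 0.003 [368. 328.] [429. 384.]
-0.002 0.007 [369. 325.] [429. 379.]
0 0.003 [368. 333.] [429. 388.]
0 0.007 [369. 329.] [429. 383.]
0.002 0.003 [368. 338.] [429. 393.]
0.002 0.007 [369. 334.] [428. 388.]
[ 0.50131211 -0.056       0.11178818]
[ 0.50175704 -0.045       0.11994187]
```

>>> move_arm([
  {"slide": [2.5, 0, -0.05], "rotation": [0, 0, 0]},
  {"slide": [4.5, 0, -0.05], "rotation": [0, 0, 0]},
  {"slide": [4.5, 0, -0.05], "rotation": [0, 0, 0]},
  {"slide": [4.5, 0, -0.05], "rotation": [0, 0, 0]},
])

```text
time: 10.98
position: [0.4993, -0.0801, 0.046]
tool_rot: [0.706, 0.05, 0.705, -0.05]
wrist_force: [-0.1, 0.0, -0.4]
finger_gap: 0.047
```

```bash
python3 look.py 11 wrist side
```

```text
10.975 [[0.002, 0.14, 0.9902, 0.4993], [-0.0004, 0.9902, -0.14, -0.0801], [-1.0, -0.0001, 0.002, 0.046]] [-0.1  0.  -0.4] 0.04699286956120277
side 236 159
```

View pics/wrist11b.png

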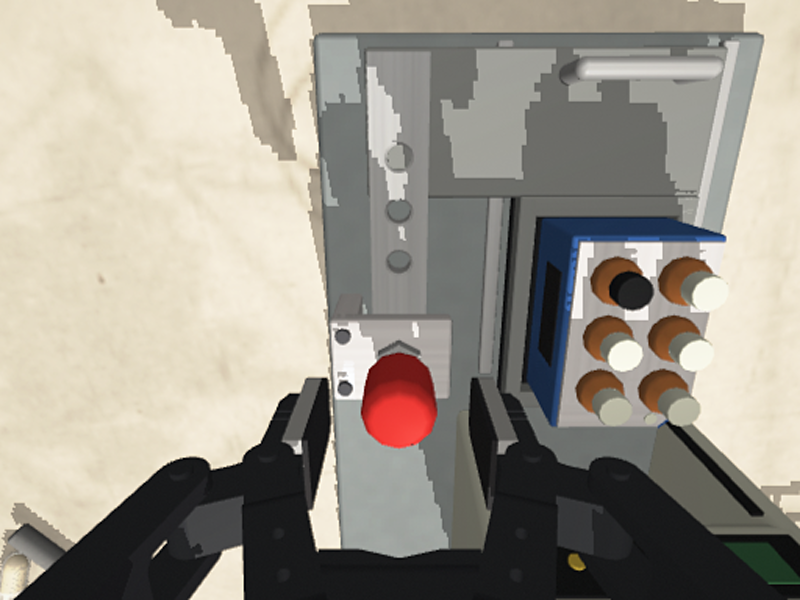

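View pics/side11b.png

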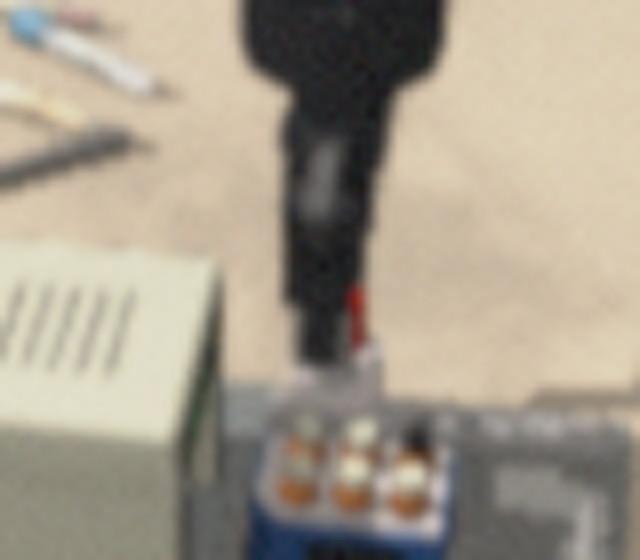

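Run:
```python
from both import *
T=np.load("T11.npy");z=.0450
th=np.linspace(0,2*np.pi,24,endpoint=False)
for zc in (-.004,-.002,0):
  for d in (.003,.007):
    P=np.array([(z-.086,.012*np.sin(t),zc+.012*np.cos(t)) for t in th]); q=pr(P,d,1)/.64; print(zc,d,q.min(0).round(),q.max(0).round())
print(proj("side",T[:3,3]+T[:3,:3]@np.array([-.018,.03,0])),proj("side",T[:3,3]+[0,0,.03]))
```

```text
-0.004 0.003 [359. 380.] [438. 449.]
-0.004 0.007 [360. 374.] [437. 441.]
-0.002 0.003 [359. 386.] [438. 454.]
-0.002 0.007 [360. 380.] [437. 446.]
0 0.003 [359. 392.] [438. 460.]
0 0.007 [360. 385.] [437. 452.]
[[275.38896497 206.31435078]] [[276.72083665 197.23959319]]
```

>>> move_arm([
  {"slide": [0, 0, -0.2], "rotation": [0, 0, 0]},
  {"slide": [0, 0, -0.2], "rotation": [0, 0, 0]},
])

```text
time: 11.32
position: [0.4963, -0.0797, 0.0452]
tool_rot: [0.706, 0.05, 0.705, -0.05]
wrist_force: [-0.5, -0.6, 0.3]
finger_gap: 0.0472
```

>>> move_arm([
  {"slide": [0, 0, 0], "rotation": [0, 0, 0]},
  {"slide": [0, 0, 0], "rotation": [0, 0, 0]},
  {"slide": [0, 0, 0], "rotation": [0, 0, 0]},
  {"slide": [0, 0, 0], "rotation": [0, 0, 0]},
], jaw=5, force=60)

```text
time: 11.82
position: [0.4963, -0.0799, 0.0452]
tool_rot: [0.705, 0.05, 0.705, -0.05]
wrist_force: [-2.9, -1.1, 5.8]
finger_gap: 0.0214
```

```bash
python3 look.py 12 wrist side
```

```text
11.825 [[0.0001, 0.1401, 0.9901, 0.4963], [-0.0003, 0.9901, -0.1401, -0.0799], [-1.0, -0.0003, 0.0001, 0.0452]] [-2.9 -1.1  5.8] 0.021447137344510182
side 237 160
```

View pics/wrist12b.png

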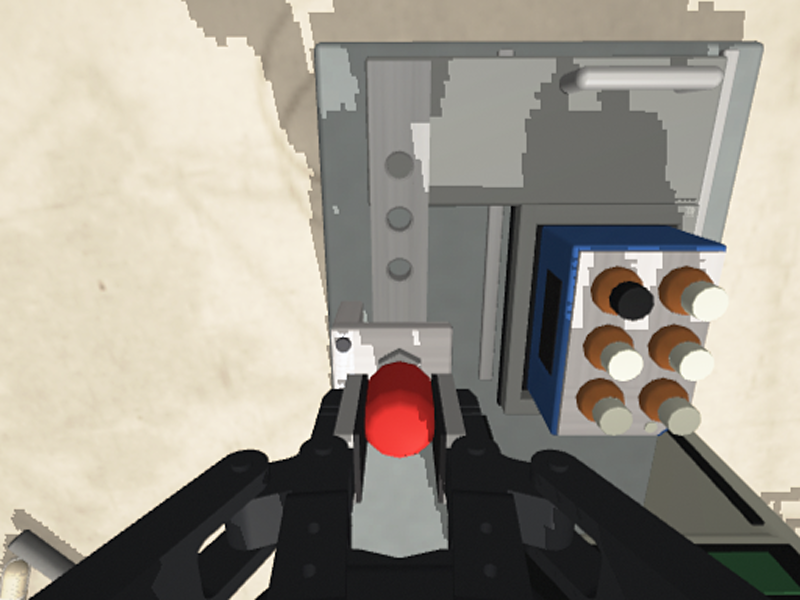

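View pics/side12b.png

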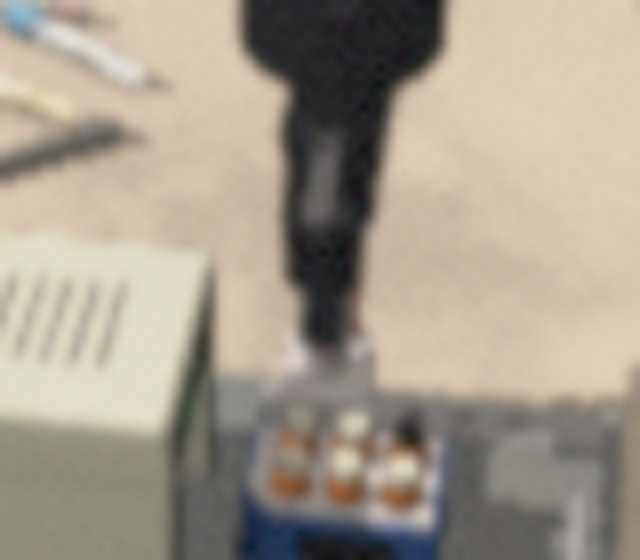

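>>> move_arm([
  {"slide": [-0.3, 0, 0], "rotation": [0, 0, 0]},
  {"slide": [-0.6, 0, 0], "rotation": [0, 0, 0]},
  {"slide": [-0.9, 0, 0], "rotation": [0, 0, 0]},
  {"slide": [-1.15, 0, 0], "rotation": [0, 0, 0]},
  {"slide": [-1.25, 0, 0], "rotation": [0, 0, 0]},
  {"slide": [-1.25, 0, 0], "rotation": [0, 0, 0]},
])

```text
time: 12.68
position: [0.4961, -0.0798, 0.0572]
tool_rot: [0.705, 0.05, 0.705, -0.05]
wrist_force: [2.5, -2.6, -6.2]
finger_gap: 0.0208
```

```bash
python3 look.py 13 wrist
```

```text
12.675 [[-0.0001, 0.1401, 0.9901, 0.4961], [-0.0001, 0.9901, -0.1401, -0.0798], [-1.0, -0.0002, -0.0001, 0.0572]] [ 2.5 -2.6 -6.2] 0.02083658091352951
```

View pics/wrist13b.png

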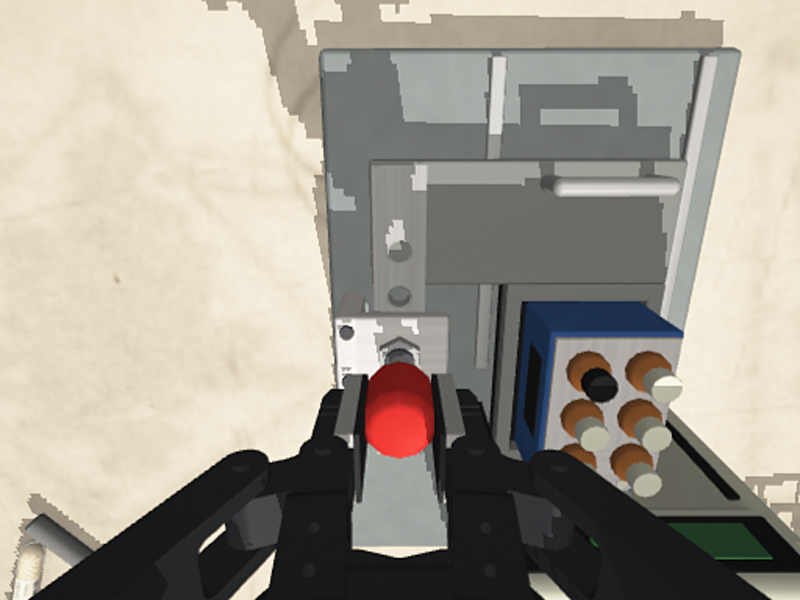

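>>> move_arm([
  {"slide": [-0.1, 0, 0], "rotation": [0, 0, 0]},
  {"slide": [-0.1, 0, 0], "rotation": [0, 0, 0]},
  {"slide": [-0.1, 0, 0], "rotation": [0, 0, 0]},
  {"slide": [-0.1, 0, 0], "rotation": [0, 0, 0]},
  {"slide": [-0.1, 0, 0], "rotation": [0, 0, 0]},
  {"slide": [-0.1, 0, 0], "rotation": [0, 0, 0]},
  {"slide": [-0.1, 0, 0], "rotation": [0, 0, 0]},
  {"slide": [-0.1, 0, 0], "rotation": [0, 0, 0]},
  {"slide": [-0.1, 0, 0], "rotation": [0, 0, 0]},
  {"slide": [-0.1, 0, 0], "rotation": [0, 0, 0]},
])

```text
time: 13.98
position: [0.496, -0.0798, 0.0573]
tool_rot: [0.705, 0.05, 0.705, -0.05]
wrist_force: [4.4, -3.8, -12.9]
finger_gap: 0.0208
```

>>> move_arm([
  {"slide": [0, 0, 0], "rotation": [0, 0, 0]},
  {"slide": [0, 0, 0], "rotation": [0, 0, 0]},
  {"slide": [0, 0, 0], "rotation": [0, 0, 0]},
  {"slide": [0, 0, 0], "rotation": [0, 0, 0]},
  {"slide": [0, 0, 0], "rotation": [0, 0, 0]},
  {"slide": [0, 0, 0], "rotation": [0, 0, 0]},
  {"slide": [0, 0, 0], "rotation": [0, 0, 0]},
  {"slide": [0, 0, 0], "rotation": [0, 0, 0]},
])

```text
time: 14.98
position: [0.496, -0.0798, 0.0573]
tool_rot: [0.705, 0.05, 0.705, -0.05]
wrist_force: [5.2, -4.3, -12.7]
finger_gap: 0.0212
```

```bash
python3 look.py 14 wrist side scene
```

```text
14.975 [[-0.0003, 0.1401, 0.9901, 0.496], [-0.0001, 0.9901, -0.1401, -0.0798], [-1.0, -0.0002, -0.0003, 0.0573]] [  5.2  -4.3 -12.7] 0.02118396399255013
side 237 157
scene 198 147
```

View pics/wrist14b.png

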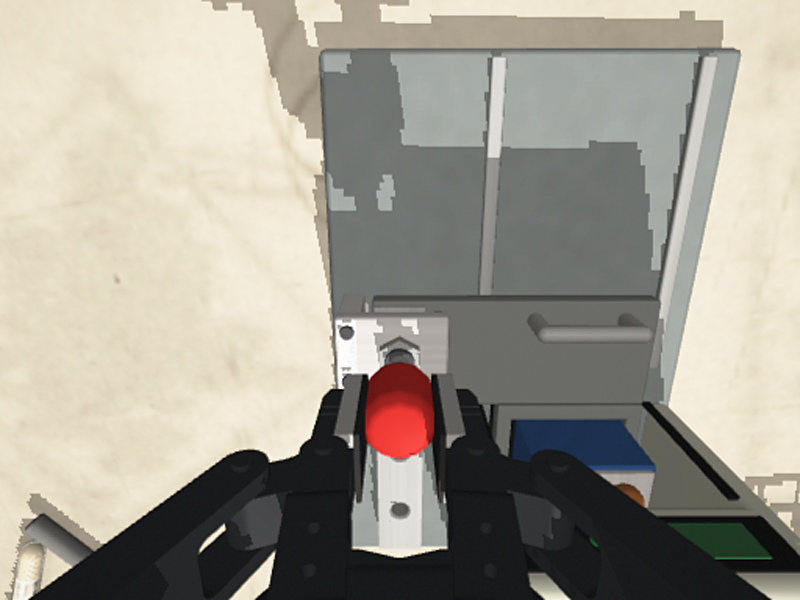

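View pics/side14b.png

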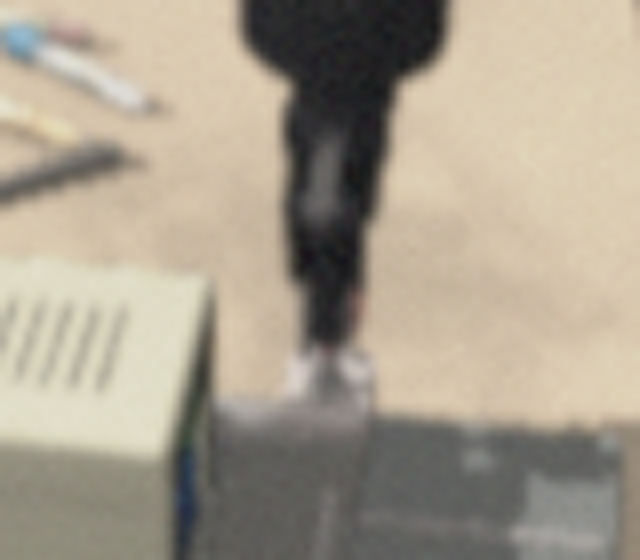

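View pics/scene14b.png

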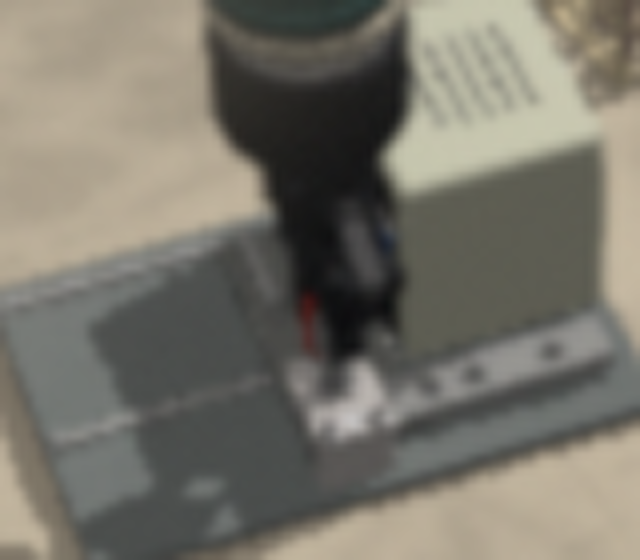

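Run:
```python
from h import *
A=np.load("T12.npy");B=np.load("T14.npy");k=.64
for z in (.018,.026):
    # carrier -x top edge, and slide rear right corner / handle
    a=ray("wrist",[np.array((700,58))*k],z,A)[0];b=ray("wrist",[np.array((659,298))*k],z,B)[0];print("rear right",z,np.linalg.norm(b-a))
    a=ray("wrist",[np.array((368,58))*k],z,A)[0];b=ray("wrist",[np.array((373,297))*k],z,B)[0];print("rear left",np.linalg.norm(b-a))
a=ray("wrist",[np.array((725,246))*k],.06,A)[0];b=ray("wrist",[np.array((655,468))*k],.06,B)[0];print("carrier TR",np.linalg.norm(b-a),a,b)
im=cv2.imread("pics/wrist14.png");cv2.imwrite("pics/w14c.png",cv2.resize(im[180:330,225:475],None,fx=3.2,fy=3.2,interpolation=cv2.INTER_CUBIC))
```

```text
rear right 0.018 0.09515773473633138
rear left 0.09433667108002204
rear right 0.026 0.09133165962906233
rear left 0.09051755769718632
carrier TR 0.09380288061715283 [0.4604059  0.02956319 0.06      ] [0.55334872 0.01688994 0.06      ]
```

View pics/w14c.png

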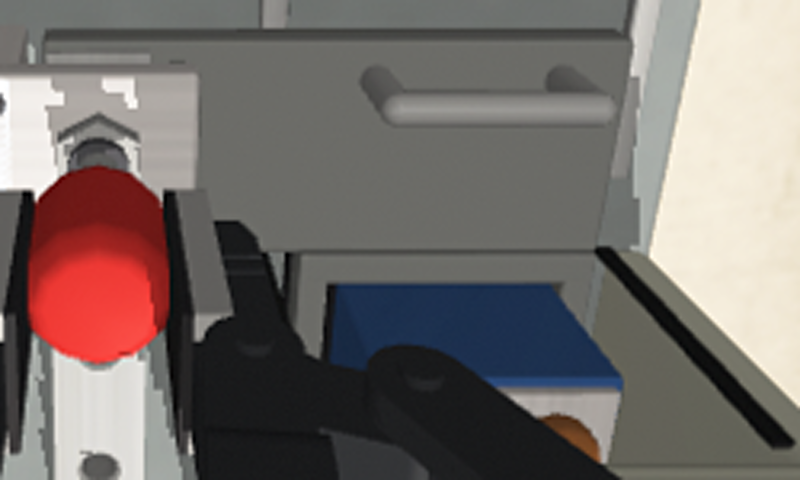

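```bash
python3 -c "
from bench import arm
print(arm.finish_job()); s=arm.sense(); print(s['time'],s['position'],s['wrist_force'],s['finger_gap'])"
```

```text
the job is handed in; nothing more can be done
None
the job is handed in; nothing more can be done
```

I seated the carrier in the pocket with its cut corner in the filled corner and let go. I then drew the plunger to its stop, and I handed the job in at about 15 s with the fingers still holding it. No verdict was reported.

**Seating:** after release, the wrist picture put the carrier within about 1 mm and 0.2° of the pocket. It was flat in the pocket, not riding on the rim.

**Plunger:** the tool rose 12 mm with the knob. A further 1 mm of commanded lift did not move it, and the downward force went from 6 to 13 N, so the plunger is against its stop. The grip is steady at a gap of about 21 mm. That reads low for a 24 mm knob, but the knob did not slip in the fingers.

**Slide:** it measured about 91–95 mm of travel, depending on the height assumed for the tracked edge. Tracking the carrier itself gave about 94 mm. It is well past the last row stop at 75 mm and at rest, but the low end of that range does not by itself prove it is past 91 mm. The carrier still looked square in the pocket, though only its rear part is visible in the tunnel.

**Bystanders:** the arm came near none of them. I did not measure them again at the end.

**Disagreements with the data given:**
- The wrist camera sees things several millimetres farther off than its calibration says. I corrected for this in the fits.
- The fingertips sit about 17–25 mm behind the reported tool point, not 11 mm ahead of it. I set the grasp heights from the pictures instead.

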